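# Set a display board on the pet-shop counter stand

### The arm

A 6-joint arm with a two-finger parallel gripper is mounted at the origin on the work surface. World frame = base frame: x ahead of the robot, y to its left, z up, the work surface at z = 0. Lengths are in mm, angles in rad, forces in N, time in s.
With the tool pointing down it reaches from about 350 to 775 mm from the base axis. Payload 7.3 kg.
Tool frame: the origin (TCP) lies between the finger pads; the fingertips stand 14 mm ahead of it and the grasp point (between the pads) lies 5 mm behind it; y points along the fingers, z is the direction in which the jaws open and shut, and the axes are right-handed (so a half turn about y gives the same grasp; the last joint's range is limited). The gripper opens to 92 mm and grips with 3 to 60 N. Pads are 19 mm wide; open, the fingers measure 130 mm over their backs; the gripper's body (75 mm by 190 mm) begins 47 mm behind the grasp point.
Start: joints at [-1.26, 0.342, 1.524, -0, 1.275, -0.146], TCP at [231.59, -471.179, 240.741] pointing down, gripper open.
Joint ranges: [-2.53, 2.53], [-0.77, 2.02], [0.04, 2.7], [-1, 4.14], [0.28, 2.66], [-3.11, 3.11]. Speed limits (rad/s): [2.57, 2.57, 3.14, 3.14, 3.14, 3.14].

### API

Orientations are given as [roll, pitch, yaw] about the fixed x, y, z axes, in that order (R = Rz(yaw) Ry(pitch) Rx(roll)).
In Python, from plant import bot, vision, order gives the robot as it stands.
- The arm moves only by the tool apply_moves, never from a script. Its argument "rows" is a list of rows, each a list of 3 entries, a list of its own where there are three numbers: the shift along the tool's x, y, z in cm, then the turn about the tool's y in rad, then the finger opening in cm, from 0 to 9.18. A call has 1 to 5 rows; each row is the pose to reach, as a shift and turn from the pose measured when the call began, along the tool's axes at that moment; what a row does not reach only later rows make up. A row lasts 1/8 s, in which the tool goes at most 62.5 mm and 10.7 degrees, less where a joint would pass 70% of its speed; a pose out of reach is approached as far as the arm can. A call with a gripper value outside its range is refused whole. The fingers move at their own pace and stop on an object; the grip force is fixed at half the most. Time passes only in rows, so rows that repeat a pose let the fingers close. It gives the time, the measured TCP pose, the force and the opening at its end, in the units of the state.
- bot.get_obs(): the state, without advancing time (a new reading comes with each control period).
- vision.capture(name): name is "scene" or "side" or "wrist"; returns the picture (400x640x3 uint8, red, green, blue); there is no depth.
- vision.camera_info(name): a dict with "mtx" (3x3 intrinsics, pixels), "rvec" (rotation vector, rad) and "tvec" (3), from world to camera coordinates, as OpenCV has them. Camera axes: x right, y down, z forward; pixel columns grow to the right and rows downward; lengths in mm; the calibration is good to about 2 mm. A picture is of the moment at which its call begins: read the wrist's pose just before it. camera_info takes no time and is no camera call; for the wrist camera it gives the pose at the moment of the call.
- order.close_job(): hands the job in, once; it reports no verdict.
The state is a dict: "time": time; "joint_positions": joint angles; "dq": joint speeds; "tau": joint torques, N m; "tool_pos": TCP position; "tcp_rot": TCP orientation; "contact_force": force on the tool from outside, world axes, zero at the start; "moment": the same for the moment, N m; "grip_width": finger opening in mm.
Only numpy, scipy, OpenCV 4.12 (cv2) and the standard library are available. Lean on these libraries where they do the work, as an engineer would, in place of code of your own. Each camera call takes 0.05 s, during which the arm holds its last target.

### The job

Lift the handled tin off the display stand and set it down gently, upright and wholly on the round cork mat. Then take the taller board out of the rack and lean it on the stand, foot on the base right against the inside of the low front lip and its back on the back panel's top edge, square to the panel and within the stand's width. Let go of both without dropping them or letting the board fall into place, and leave everything else where it is.

Things in the scene. Friction and masses are not known exactly. Their poses are not given: they have to be found in the camera images.
- stand: Fixed plywood display stand, 220 mm wide (y), base 12 mm thick. Origin on the counter under it, z up, x from the back panel (robot's side) to the front lip (far side); turned at most 0.3 rad. The 80 mm gap between panel and lip is open at both y ends. The board in place leans about 29 degrees from vertical, the middle of its underside at x = 28, z = 14 mm of this frame.
- stand_panel_top (a point): Middle of the inner top edge of the stand's upright back panel: at x = -48, z = 142 mm in the stand's frame. Panel 12 mm thick (x = -60 to -48 mm), 220 mm wide. Same axes as the stand.
- stand_lip (a point): Middle of the foot of the stand's low front lip, inner face, at base height: x = 32, z = 12 mm in the stand's frame. Lip 12 mm thick, rises 14 mm above the base, 220 mm wide. Same axes as the stand.
- tin_center (a point): Centre of the handled metal tin, 86 mm above its underside (tin overall 172 mm high). Cylinder of 64 mm diameter (lid rim 67 mm) and 100 mm high (lid top 106 mm) with a rigid square arch handle above it; about 0.35 kg; z is its upright axis. It starts standing on the stand's base between panel and lip.
- tin_grip (a point): Middle of the tin handle's wooden bar, on the tin's axis, 165 mm above its underside. The bar runs 64 mm along this frame's y, is 12 mm wide in x and 14 mm high; about 52 mm of free space below it.
- mat: Fixed round cork mat on the counter, 130 mm diameter, 4 mm thick, origin at the centre of its underside; to the left or right of the stand.
- rack: Fixed wooden rack, 120 x 140 mm, 50 mm high, with two slots 14 mm wide and 40 mm deep running along its y, at x = -30 and +30 mm, open above and at their ends; slot floor 10 mm above the counter. Origin at the centre of its underside. On the other side of the stand from the mat. One slot holds the tall board, the other the short board.
- board_center (a point): Centre of the tall plywood board, 230 mm high (z) x 120 mm wide (y) x 10 mm thick (x), about 0.2 kg; z points from its foot to its top edge. It starts upright in one of the rack's slots, its top edge 240 mm above the counter.
- board_foot (a point): Middle of the tall board's underside (its foot), same axes as board_center.
- short_board_center (a point): Centre of the short plywood board, 130 mm high x 100 mm wide x 10 mm thick, upright in the rack's other slot. Leave alone.
- can_a_mid (a point): Middle of a food can, 74 mm diameter, 100 mm high. Leave alone.
- can_b_mid (a point): Middle of a food can, 66 mm diameter, 75 mm high. Leave alone.
- bowl_mid (a point): Middle of a steel feeding bowl, 130 mm diameter, 50 mm high. Leave alone.
- carton_mid (a point): Middle of a cardboard carton, 70 x 110 x 90 mm high. Leave alone.
- jar_mid (a point): Middle of a jar, 80 mm diameter, 120 mm high. Leave alone.
- brush_mid (a point): Near the middle of a grooming brush lying on the counter. Leave alone.
Things that resemble listed ones, but are neither listed nor needed, are in the scene too. What is shaped like the part that bears board_center but blue or red is not meant.

How it is judged (in metres and radians):
On the way, in this order (a step that is already met when the one before it is completed fails the run):
1. the tin stands upright on the cork mat, released (horizontal distance between tin_center and mat below 0.036 m and height (world z) of tin_center between 0.084 and 0.096 m and angle between tin_center's own z axis and vertical below 0.1 rad and linear speed of tin below 0.03 m/s and contact force between the fingers and tin below 0.05 N), for 0.2 s.
2. the tall board leans on the stand, foot against the lip, released (x of board_foot in the frame of stand between 0.015 and 0.034 m and z of board_foot in the frame of stand below 0.022 m and y of board_foot in the frame of stand between -0.055 and 0.055 m and x of board_center in the frame of stand below -0.01 m and angle between board_center's own z axis and vertical between 0.38 and 0.62 rad and angle between the y axis of board_center and the y axis of stand, either way round below 0.14 rad and linear speed of board below 0.02 m/s and contact force between the fingers and board below 0.05 N), for 0.2 s.
At the end, for the whole second after the job is handed in: Tin upright (within 6 deg), axis within 36 mm of the mat centre. Tall board leans on the panel 22 to 35 deg from vertical, foot within 12 mm of the lip and on the base, within 55 mm of the mid-line, square to the panel within 8 deg. Both released, at rest (all of step 1 and all of step 2); the robot touches nothing.
It fails at once if the tin is tipped more than 35 degrees (angle between tin_center's own z axis and vertical above 0.61 rad).
It fails at once if the tin is dropped (faster than 0.5 m/s while no finger touches it) (linear speed of tin above 0.5 m/s and contact force between the fingers and tin below 0.05 N).
It fails at once if the tall board is dropped or let fall (over 0.6 m/s or 2.5 rad/s while no finger touches it) (contact force between the fingers and board below 0.05 N and (linear speed of board above 0.6 m/s or angular speed of board above 2.5 rad/s)).
It fails at once if the short board, a can, the bowl, the carton, the jar or the brush is shifted more than 30 mm (distance of any of can_a_mid, can_b_mid, bowl_mid, carton_mid, jar_mid, brush_mid, short_board_center from where it was at the start of the episode above 0.03 m).
It also fails if it takes over 54 s, if anything falls off the work surface, if the arm or the gripper's body presses on something with over 40 N, if the wrist force passes 120 N, or if a joint passes its speed limit or range.

## Working session

There is one attempt and no reset: what is moved stays moved. The work goes in short steps, Python scripts to look and compute and a tool call to move; the robot and the scene stay as the last step left them, time stands still between calls to the robot, and variables do not carry over. Pictures are saved under pics/ and viewed, and the job is handed in when it is done.

Besides the shell and the picture viewer there is one more tool, called after "Request:" as name([rows], argument=value, ...), one row to a line, values as JSON. apply_moves: Moves the arm, as the interface text tells. Its arguments: {"type":"object","properties":{"rows":{"type":"array","items":{"type":"array"}}},"required":["rows"]}

I'll start by looking at the scene.

```bash
ls; mkdir -p pics; cat > h.py <<'E'
import numpy as np, cv2
from scipy.spatial.transform import Rotation as R
from plant import bot, vision, order
def snap(n,fn):
    im=vision.capture(n); cv2.imwrite('pics/'+fn,im[:,:,::-1]); return im
E
python3 - <<'E'
from h import *
print(bot.get_obs())
for n in ['scene','side','wrist']:
    i=vision.camera_info(n); print(n,i); np.save(f'cam_{n}.npy',i,allow_pickle=True)
    snap(n,f'{n}0.png')
E
```

```text
pics
{'time': 0.0, 'joint_positions': array([-1.25998675e+00,  3.42706807e-01,  1.52505187e+00,  9.07098039e-06,
        1.27539085e+00, -1.46045338e-01]), 'dq': array([ 8.32459408e-04, -1.48615892e-03, -1.09097985e-03, -7.14977781e-04,
        2.84484821e-05,  3.74455933e-03]), 'tau': array([ 1.88195205e-03, -4.31233013e+01, -2.44226950e+01,  7.18786893e-02,
        5.58695721e-02, -1.16204092e-04]), 'tool_pos': array([ 231.46957352, -470.77327813,  240.04104363]), 'tcp_rot': array([-1.57233537e+00,  2.35148587e-04, -2.68474056e+00]), 'contact_force': array([ 0.41519421, -0.14281479, -0.58493329]), 'moment': array([-0.04810189, -0.01798492,  0.00808498]), 'grip_width': 92.05381500056255}
scene {'mtx': array([[437.49135737,   0.        , 320.66496578],
       [  0.        , 437.49135737, 198.50940736],
       [  0.        ,   0.        ,   1.        ]]), 'rvec': array([ 2.14411445,  1.51278646, -0.44638153]), 'tvec': array([-242.26638388, -312.85358956, 1596.64037385])}
side {'mtx': array([[489.96963965,   0.        , 325.84361946],
       [  0.        , 489.96963965, 206.51319582],
       [  0.        ,   0.        ,   1.        ]]), 'rvec': array([ 0.03931669, -2.81834437,  1.30752842]), 'tvec': array([ 535.2688152 ,   63.8244033 , 1714.39784445])}
wrist {'mtx': array([[325.68296333,   0.        , 322.35087264],
       [  0.        , 325.68296333, 198.50417686],
       [  0.        ,   0.        ,   1.        ]]), 'rvec': array([-2.46792764,  1.53587765,  0.21096778]), 'tvec': array([-523.45710353,  -34.74177353,  391.39370216])}
```

View pics/scene0.png

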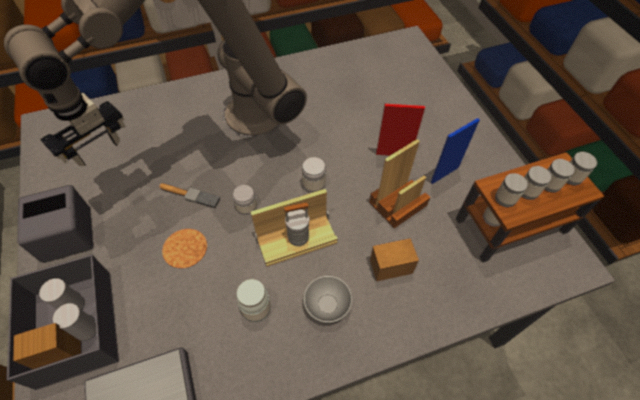

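View pics/side0.png

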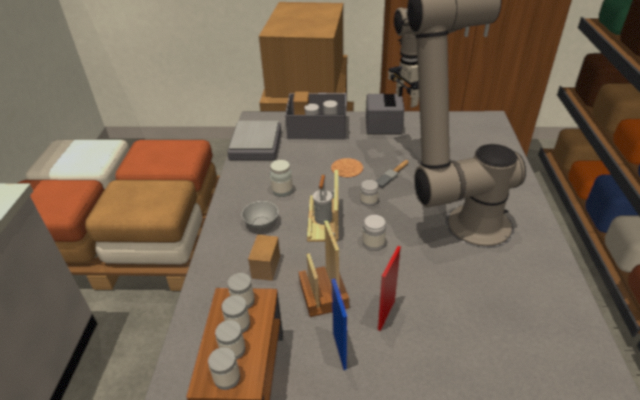

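View pics/wrist0.png

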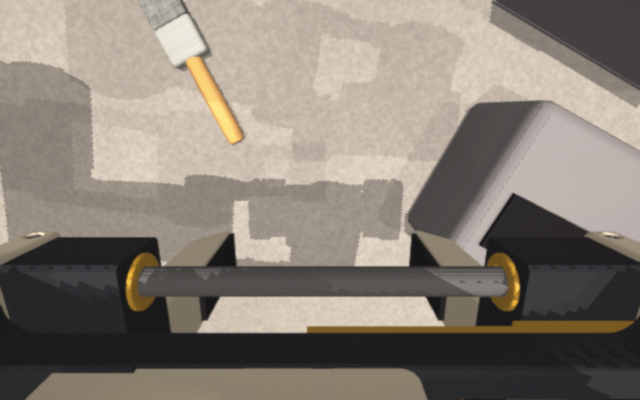

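The scene view shows the stand around px (295,228) with the tin in it, the mat at (185,248), and the rack at (400,200) with the tall board on the robot side. The red and blue boards are decoys. I'll enlarge the crops to read off pixel positions.

```bash
cat > crop.py <<'E'
import cv2,sys
def crop(src,dst,x0,y0,x1,y1,s):
    im=cv2.imread('pics/'+src)[y0:y1,x0:x1]
    im=cv2.resize(im,None,fx=s,fy=s,interpolation=cv2.INTER_CUBIC)
    st=20 if s<5 else 10
    for x in range((x0+st-1)//st*st,x1,st):
        cv2.line(im,(int((x-x0+.5)*s),0),(int((x-x0+.5)*s),6),(0,0,255),1); cv2.putText(im,str(x),(int((x-x0+.5)*s)-10,17),0,.35,(0,0,255),1)
    for y in range((y0+st-1)//st*st,y1,st):
        cv2.line(im,(0,int((y-y0+.5)*s)),(6,int((y-y0+.5)*s)),(0,0,255),1); cv2.putText(im,str(y),(8,int((y-y0+.5)*s)+4),0,.35,(0,0,255),1)
    cv2.imwrite('pics/'+dst,im)
if __name__=='__main__':
    a=sys.argv; crop(a[1],a[2],*map(int,a[3:7]),float(a[7]))
E
python3 crop.py scene0.png sc_stand.png 230 170 350 270 6.5
python3 crop.py scene0.png sc_rack.png 350 120 450 230 5.4
python3 crop.py side0.png sd_mid.png 280 150 400 320 3.5
```

```text
(no output)
```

View pics/sc_stand.png

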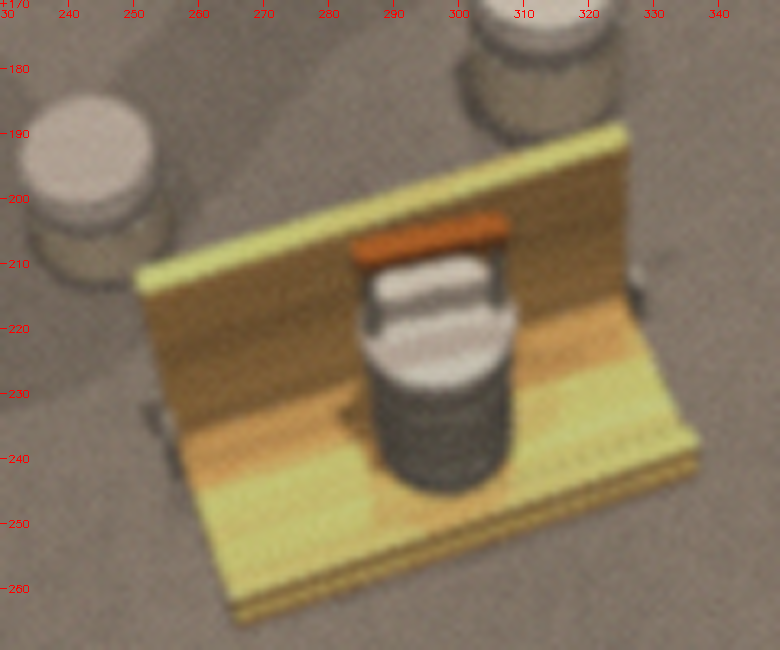

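View pics/sc_rack.png

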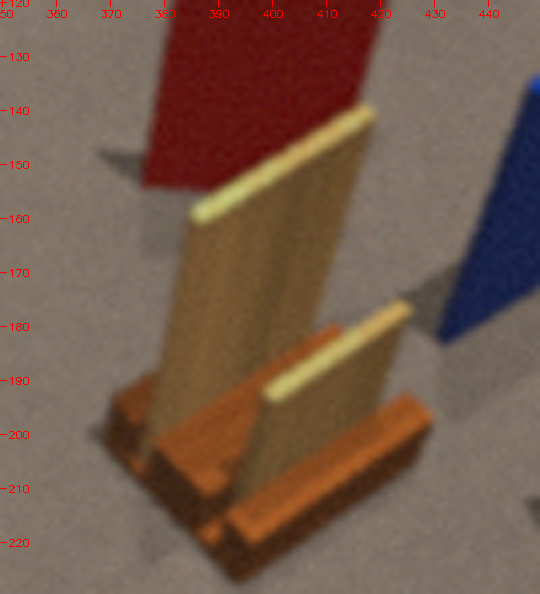

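View pics/sd_mid.png

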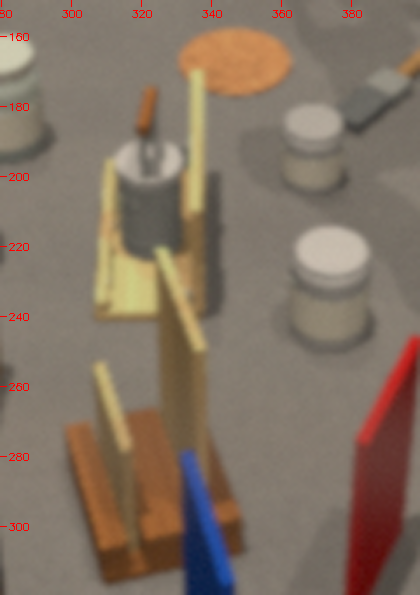

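```bash
cat > geo.py <<'E'
import numpy as np, cv2
from scipy.spatial.transform import Rotation as R
from scipy.optimize import least_squares
def cam(n): return np.load(f'cam_{n}.npy',allow_pickle=True).item()
def proj(c,P):
    p,_=cv2.projectPoints(np.float64(P).reshape(-1,3),c['rvec'],c['tvec'],c['mtx'],None); return p[:,0]
def ray(c,px,z):
    Rm=cv2.Rodrigues(c['rvec'])[0]; C=-Rm.T@c['tvec']; d=Rm.T@np.linalg.inv(c['mtx'])@np.array([px[0],px[1],1.])
    return C+d*(z-C[2])/d[2]
def fitpose(obs,x0):  # obs: list of (cam,pt_local,px); pose x,y,yaw z=0
    def f(q):
        Rm=R.from_euler('z',q[2]).as_matrix()
        return np.concatenate([(proj(c,Rm@np.array(p)+[q[0],q[1],0])[0]-px) for c,p,px in obs])
    r=least_squares(f,x0,x_scale=[10,10,.1]); return r.x, r.fun.reshape(-1,2).round(1)
E
python3 - <<'E'
from geo import *
S=cam('scene');D=cam('side')
for n,px,z in [('panL',(251,213.5),142),('panR',(325.7,190.5),142),('tinL',(284.5,208),168),('tinR',(307.5,205),168),('bL',(386.5,160),240),('bR',(418.5,140.5),240),('sL',(399.5,193),140),('sR',(425,176.5),140),('can1top',(243,192),75),('can2top',(314,168),100),('mat',(185,248.5),4),('jar',(251,290),120),('bowl',(328,298),50)]:
    print(n,ray(S,px,z).round(0))
for n,px,z in [('bnear',(338,249),240),('bfar',(326.5,222),240),('pan',(336.5,170),142),('tin',(321.5,180),165),('mat',(348,168),4)]:
    print('side',n,ray(D,px,z).round(0))
obs=[(S,(-48,-110,142),(252,215)),(S,(-48,110,142),(326.5,192.5)),(S,(-60,-110,142),(250,211.5)),(S,(-60,110,142),(325.2,188.5)),(S,(44,-110,0),(266,265.5)),(S,(44,110,0),(337,242)),(S,(44,-110,26),(265,261)),(S,(44,110,26),(337,237.5))]
print(fitpose(obs,[500,0,0]))
E
```

```text
panL [ 505. -126.  142.]
panR [501.  92. 142.]
tinL [534. -38. 168.]
tinR [546.  23. 168.]
bL [525. 255. 240.]
bR [491. 368. 240.]
sL [577. 286. 140.]
sR [549. 381. 140.]
can1top [ 381. -127.   75.]
can2top [384.  97. 100.]
mat [ 469. -335.    4.]
jar [ 709. -183.  120.]
bowl [768.   2.  50.]
side bnear [485. 366. 240.]
side bfar [519. 260. 240.]
side pan [ 500. -125.  142.]
side tin [548. -35. 165.]
side mat [ 458. -329.    4.]
(array([ 5.54762226e+02, -1.58577547e+01,  1.41838869e-02]), array([[-0.7, -0.4],
       [ 0.3, -1. ],
       [ 0.1, -0.4],
       [ 0. , -0.3],
       [ 0. ,  0.3],
       [-0.1,  0.2],
       [ 0.1,  0.9],
       [ 0.2,  0.6]]))
```

```bash
cat >> geo.py <<'E'
def tool(o): return R.from_euler('xyz',o['tcp_rot']).as_matrix(), np.array(o['tool_pos'])
def togo(o,target,yaw):
    """shift (cm, tool axes) and turn about tool y, for target TCP pos and yaw"""
    Rm,p=tool(o); d=Rm.T@(np.array(target)-p)/10
    dy=(yaw-o['tcp_rot'][2]+np.pi)%(2*np.pi)-np.pi
    return d.round(2), round(-dy,3)
E
python3 - <<'E'
from h import *; from geo import *
o=bot.get_obs(); Rt,p=tool(o); c=vision.camera_info('wrist')
Rc=cv2.Rodrigues(c['rvec'])[0]; C=-Rc.T@c['tvec']
print('cam in tool',Rt.T@(C-p)); print('cam axes in tool',(Rt.T@Rc.T).round(3))
print(togo(o,[480,-150,400],-1.76), o['tcp_rot'])
E
```

```text
cam in tool [ -70.74273573 -145.17700414   -0.50885404]
cam axes in tool [[-0.     0.964  0.266]
 [ 0.001 -0.266  0.964]
 [ 1.     0.001 -0.001]]
(array([-36.46, -15.95, -17.86]), np.float64(-0.925)) [-1.57196133e+00  1.74110922e-04 -2.68477597e+00]
```

```bash
python3 - <<'E'
from h import *; from geo import *
o=bot.get_obs(); print(togo(o,[480,-60,380],-1.76))
E
```

```text
(array([-40.43, -13.94, -25.93]), np.float64(-0.925))
```

Request:
apply_moves([
  [[-2, -6, -2], 0, 9],
  [[-8, -14, -6], -0.15, 9],
  [[-13, -14, -9], -0.33, 9],
  [[-18, -14, -12], -0.5, 9],
  [[-22, -14, -15], -0.6, 9],
])

```text
time: 0.78
tool_pos: [355.7, -252.1, 380.1]
tcp_rot: [-1.57, 0.001, -2.081]
contact_force: [1.4, -0.6, -0.5]
grip_width: 89.8
```

```bash
python3 - <<'E'
from h import *; from geo import *
o=bot.get_obs(); print(togo(o,[480,-60,380],-1.76))
E
```

```text
(array([-2.284e+01,  2.000e-02,  1.460e+00]), np.float64(-0.321))
```

Request:
apply_moves([
  [[-6, 0, 0.4], -0.1, 9],
  [[-12, 0, 0.8], -0.2, 9],
  [[-18, 0, 1.2], -0.32, 9],
  [[-22.8, 0, 1.5], -0.32, 9],
  [[-22.8, 0, 1.5], -0.32, 9],
])

```text
time: 1.4
tool_pos: [481.1, -57.9, 379.6]
tcp_rot: [-1.571, 0.001, -1.756]
contact_force: [-0.3, -0.8, -0.4]
grip_width: 89.7
```

```bash
python3 - <<'E'
from h import *; from geo import *
o=bot.get_obs(); print(o['tool_pos'],o['tcp_rot'],o['dq'].round(3))
np.save('cam_w1.npy',vision.camera_info('wrist'),allow_pickle=True)
snap('wrist','w1.png')
E
```

```text
[481.09270236 -57.87868309 379.55566127] [-1.57138841e+00  1.17054136e-03 -1.75649963e+00] [-0.068 -0.021  0.022 -0.03   0.004 -0.041]
```

View pics/w1.png

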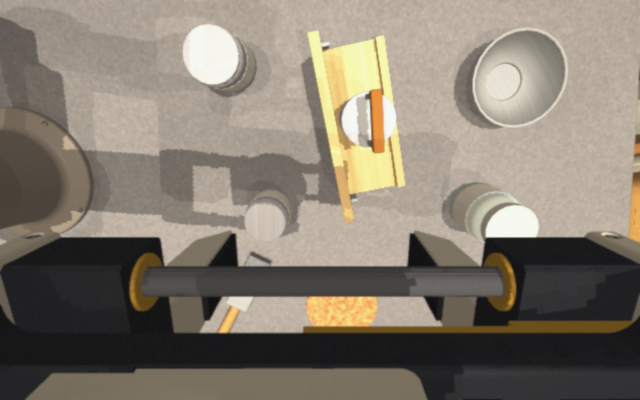

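```bash
python3 crop.py w1.png w1_st.png 300 20 420 230 2.8
```

```text
(no output)
```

View pics/w1_st.png

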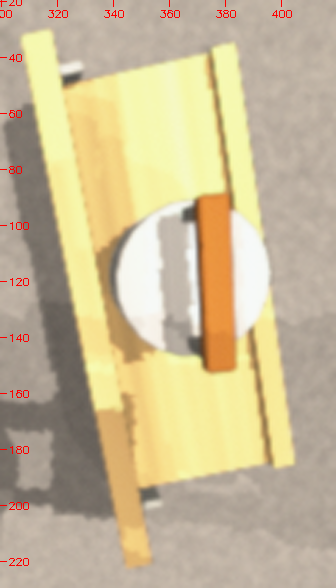

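```bash
python3 - <<'E'
from geo import *
W=cam('w1');S=cam('scene')
obs=[(W,(-60,110,142),(307,32.5)),(W,(-48,110,142),(317,30.5)),(W,(-60,-110,142),(345,222)),(W,(-48,-110,142),(353.5,220)),
(W,(32,110,26),(375.5,37)),(W,(44,110,26),(384,35)),(W,(32,-110,26),(396.5,186)),(W,(44,-110,26),(404.5,185))]
print(fitpose(obs,[550,0,0]))
obs+=[(S,(-48,-110,142),(252,215)),(S,(-48,110,142),(326.5,192.5)),(S,(44,-110,0),(266,265.5)),(S,(44,110,0),(337,242))]
print(fitpose(obs,[550,0,0]))
for px in [(375.7,89.8),(378.2,152),(377,121)]: print('bar',ray(W,px,184).round(1))
print('mat',ray(W,(342,308),4).round(1))
D=cam('side'); print(proj(S,[[542,-9,177]]),proj(D,[[542,-9,177]]))
E
```

```text
(array([ 5.53022845e+02, -1.53386301e+01,  1.64699753e-02]), array([[-0.3, -0.3],
       [ 0.7, -0.8],
       [-0.6,  0.6],
       [ 0.4,  0.8],
       [-0.5, -0.4],
       [-0.5, -0.3],
       [ 0.7,  0.8],
       [ 0.2,  0.3]]))
(array([ 5.53199286e+02, -1.53640057e+01,  1.64051199e-02]), array([[-0.1, -0.4],
       [ 0.9, -0.8],
       [-0.5,  0.6],
       [ 0.5,  0.8],
       [-0.4, -0.4],
       [-0.4, -0.3],
       [ 0.8,  0.8],
       [ 0.4,  0.3],
       [-0.7, -0.9],
       [ 0.2, -1.5],
       [ 0.1, -0.2],
       [-0.1, -0.3]]))
bar [548.6  21.  184. ]
bar [542.4 -40.6 184. ]
bar [545.6  -9.2 184. ]
mat [ 463.6 -338.3    4. ]
[[295.71154951 205.36231088]] [[322.97352889 181.943219  ]]
```

```bash
python3 - <<'E'
from h import *; from geo import *
o=bot.get_obs(); print(togo(o,[545.5,-9.8,240],-1.67)); print(togo(o,[545.5,-9.8,172],-1.67))
E
```

```text
(array([-6.08, 13.96,  5.48]), np.float64(-0.088))
(array([-6.08, 20.76,  5.49]), np.float64(-0.088))
```

Request:
apply_moves([
  [[-3, 3, 3], -0.04, 6],
  [[-6.1, 7, 5.5], -0.09, 6],
  [[-6.1, 12, 5.5], -0.09, 6],
  [[-6.1, 14, 5.5], -0.09, 6],
  [[-6.1, 14, 5.5], -0.09, 6],
])

```text
time: 2.08
tool_pos: [544.6, -10.8, 238.2]
tcp_rot: [-1.575, 0.0, -1.67]
contact_force: [1.0, 0.5, 0.9]
grip_width: 59.9
```

```bash
python3 - <<'E'
from h import *; from geo import *
o=bot.get_obs(); print(togo(o,[545.5,-9.8,172],-1.67),o['tool_pos'],o['tcp_rot'],o['grip_width'])
np.save('cam_w2.npy',vision.camera_info('wrist'),allow_pickle=True)
snap('wrist','w2.png'); snap('scene','s2.png'); print(proj(cam('w2'),[[545.5,-9.8,177],[548.6,21,184],[542.4,-40.6,184]]))
E
```

```text
(array([-0.11,  6.62,  0.11]), np.float64(0.0)) [544.57847272 -10.8218157  238.17383713] [-1.57543684e+00  2.86110772e-04 -1.66993791e+00] 59.86016704893645
[[325.64079771 218.29804945]
 [325.90634998 174.78445294]
 [325.49691398 265.28962074]]
```

View pics/w2.png

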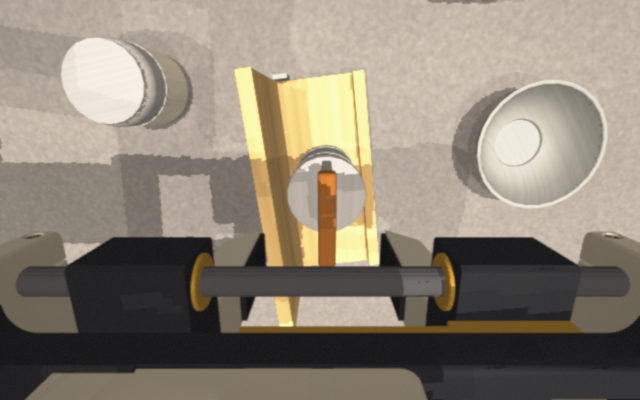

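The handle bar is at about column 327 and lies vertical in the wrist view. That matches the prediction within 1–2 px and is centred between the fingers, so I'll descend and grip.

Request:
apply_moves([
  [[-0.1, 3, 0.2], 0, 5],
  [[-0.1, 5.5, 0.2], 0, 4],
  [[-0.1, 6.7, 0.2], 0, 3.5],
  [[-0.1, 6.7, 0.2], 0, 3.0],
  [[-0.1, 6.7, 0.2], 0, 2],
])

```text
time: 2.8
tool_pos: [548.9, -10.1, 175.1]
tcp_rot: [-1.568, -0.0, -1.67]
contact_force: [-0.1, 0.0, 1.0]
grip_width: 24.6
```

Request:
apply_moves([
  [[0, 0, 0], 0, 1],
  [[0, 0, 0], 0, 0.5],
  [[0, 0, 0], 0, 0.5],
  [[0, -0.5, 0], 0, 0.5],
  [[0, -1.5, 0], 0, 0.5],
])

```text
time: 3.42
tool_pos: [548.3, -10.0, 189.7]
tcp_rot: [-1.57, 0.0, -1.67]
contact_force: [-0.4, 0.8, -3.5]
grip_width: 11.6
```

```bash
python3 - <<'E'
from h import *; from geo import *
o=bot.get_obs(); print(o['tool_pos'],o['tcp_rot'],o['grip_width'],o['contact_force'])
snap('scene','s3.png')
import crop; crop.crop('s3.png','s3c.png',230,120,370,270,4.5)
E
```

```text
[548.32817435 -10.01714704 189.6927223 ] [-1.56972309e+00  1.22113754e-04 -1.66974177e+00] 11.612922808819063 [-0.35240851  0.84179465 -3.48131655]
```

View pics/s3c.png

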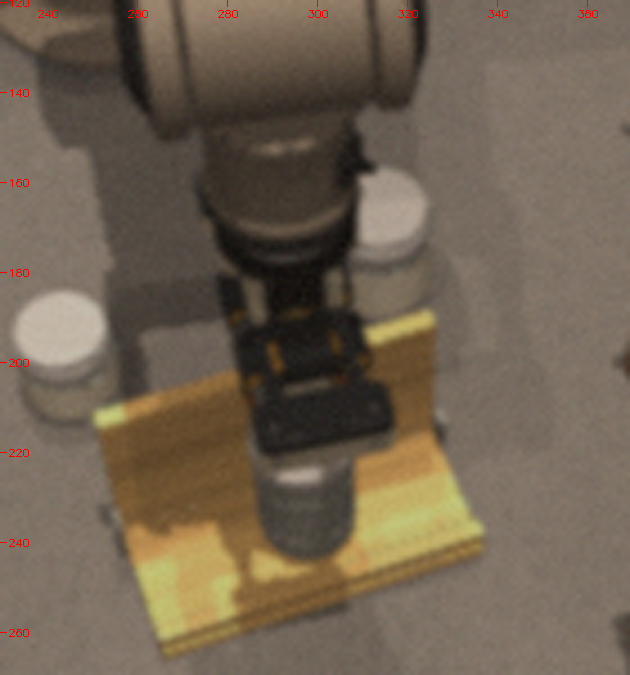

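The tin is gripped: opening 11.6 mm, and the wrist carries about 3.5 N. Next I'll refine the mat centre by colour and compute the carry.

```bash
python3 - <<'E'
from h import *; from geo import *
im={n:cv2.imread(f'pics/{n}0.png') for n in ('scene','side')}; im['w1']=cv2.imread('pics/w1.png')
for n,box in [('scene',(150,220,220,280)),('side',(320,150,375,185)),('w1',(295,292,390,326))]:
    x0,y0,x1,y1=box; hsv=cv2.cvtColor(im[n][y0:y1,x0:x1],cv2.COLOR_BGR2HSV)
    m=((hsv[...,1]>130)&(hsv[...,0]<20)&(hsv[...,2]>90)).astype(np.uint8); m=cv2.morphologyEx(m,cv2.MORPH_CLOSE,np.ones((5,5)))
    cs,_=cv2.findContours(m,cv2.RETR_EXTERNAL,cv2.CHAIN_APPROX_NONE); c=max(cs,key=cv2.contourArea)[:,0]+[x0,y0]
    P=np.array([ray(cam(n),p,4)[:2] for p in c])
    if n=='w1': P=P[(c[:,1]>294)&(c[:,1]<324)]
    r=least_squares(lambda q:np.hypot(P[:,0]-q[0],P[:,1]-q[1])-q[2],[465,-335,65],loss='soft_l1').x
    r2=least_squares(lambda q:np.hypot(P[:,0]-q[0],P[:,1]-q[1])-65,[465,-335],loss='soft_l1').x
    print(n,len(c),r.round(1),r2.round(1))
o=bot.get_obs(); print(togo(o,[548,-10,345],-1.67)); print(togo(o,[465,-333,345],-1.67))
E
```

```text
scene 116 [ 465.7 -335.6   62.9] [ 465.5 -335.7]
side 71 [ 462.6 -335.9   58.1] [ 458.3 -338.6]
w1 180 [ 455.5 -369.2   64.8] [ 455.4 -369.5]
(array([ -0.  , -15.35,  -0.06]), np.float64(0.0))
(array([ 32.96, -15.37,  -5.13]), np.float64(0.0))
```

Request:
apply_moves([
  [[0, -3, 0], 0, 0.5],
  [[0, -7, 0], 0, 0.5],
  [[0, -11, 0], 0, 0.5],
  [[0, -14, 0], 0, 0.5],
  [[0, -15.5, 0], 0, 0.5],
])

```text
time: 4.1
tool_pos: [549.0, -10.1, 348.7]
tcp_rot: [-1.563, -0.0, -1.67]
contact_force: [-0.4, 1.5, -4.7]
grip_width: 12.0
```

Request:
apply_moves([
  [[3, -0.5, -0.4], 0, 0.5],
  [[7, -0.5, -1.1], 0, 0.5],
  [[11, -0.5, -1.7], 0, 0.5],
  [[15, -0.5, -2.3], 0, 0.5],
  [[19, -0.5, -3], 0, 0.5],
])

```text
time: 4.72
tool_pos: [499.9, -197.4, 353.6]
tcp_rot: [-1.563, -0.0, -1.67]
contact_force: [1.0, -0.4, -3.9]
grip_width: 11.7
```

```bash
python3 - <<'E'
from h import *; from geo import *
o=bot.get_obs(); print(o['tool_pos'],o['tcp_rot'],o['grip_width'],o['contact_force']); print(togo(o,[464,-336,345],-1.67))
snap('side','d4.png')
E
```

```text
[ 499.86926924 -197.36378059  353.59641492] [-1.56327020e+00 -2.00161399e-04 -1.66958521e+00] 11.655850451123 [ 0.96951867 -0.43737581 -3.8979098 ]
(array([14.15,  0.85, -2.21]), np.float64(0.0))
```

View pics/d4.png

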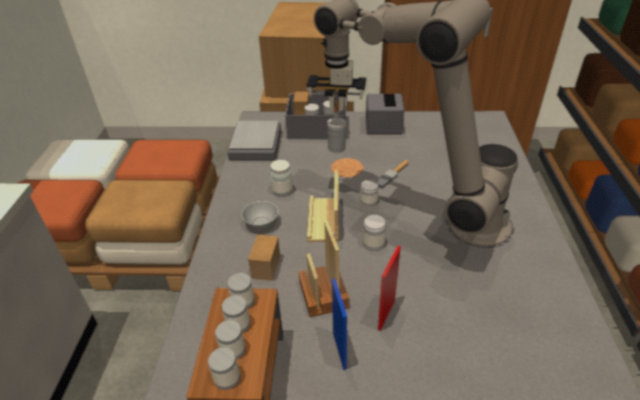

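The tin hangs upright at about (337,135) in the side view, clear of the stand. Next is the mat.

Request:
apply_moves([
  [[4, 0.5, -0.6], 0, 0.5],
  [[8, 1, -1.2], 0, 0.5],
  [[12, 1, -1.9], 0, 0.5],
  [[14.1, 1, -2.2], 0, 0.5],
  [[14.1, 1, -2.2], 0, 0.5],
])

```text
time: 5.4
tool_pos: [462.1, -340.7, 343.4]
tcp_rot: [-1.565, -0.003, -1.675]
contact_force: [0.6, 2.5, -4.6]
grip_width: 11.9
```

Request:
apply_moves([
  [[0, 3, 0], 0, 0.5],
  [[0, 7, 0], 0, 0.5],
  [[0, 11, 0], 0, 0.5],
  [[0, 14, 0], 0, 0.5],
  [[0, 14.5, 0], 0, 0.5],
])

```text
time: 6.02
tool_pos: [462.7, -338.8, 196.6]
tcp_rot: [-1.568, 0.0, -1.673]
contact_force: [0.8, -0.3, -3.9]
grip_width: 11.8
```

```bash
python3 - <<'E'
from h import *; from geo import *
o=bot.get_obs(); print(o['tool_pos'],o['tcp_rot'],o['grip_width'],o['contact_force']); print(togo(o,[464,-336,170],-1.67))
snap('scene','s5.png'); snap('side','d5.png')
import crop; crop.crop('s5.png','s5c.png',120,170,240,280,5);crop.crop('d5.png','d5c.png',300,100,380,200,6)
a=cv2.imread('pics/s5c.png');b=cv2.imread('pics/d5c.png')
h=min(a.shape[0],b.shape[0]);c=np.hstack([a[:h],b[:h]]);cv2.imwrite('pics/c5.png',cv2.resize(c,None,fx=.72,fy=.72))
E
```

```text
[ 462.67285851 -338.83769418  196.61158098] [-1.56839214e+00  3.33527212e-04 -1.67333948e+00] 11.756034357722136 [ 0.79556422 -0.31305188 -3.92777359]
(array([-0.29,  2.66,  0.1 ]), np.float64(-0.003))
```

View pics/c5.png

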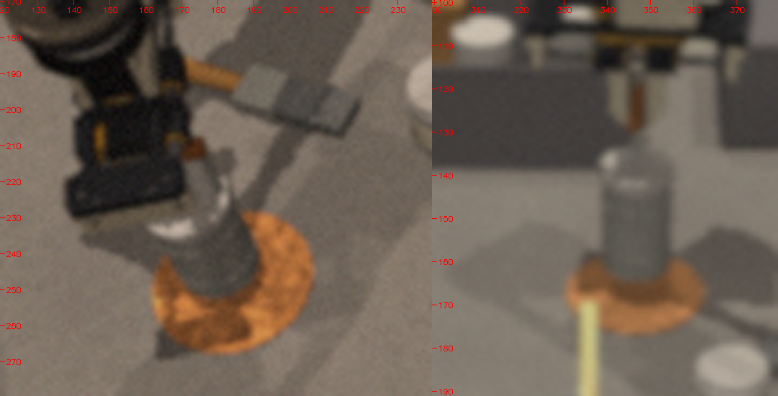

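The tin is upright over the mat, about 30 mm above it. I'll lower it slowly until it touches.

Request:
apply_moves([
  [[-0.3, 1.2, 0], 0, 0.5],
  [[-0.3, 2, 0], 0, 0.5],
  [[-0.3, 2.4, 0], 0, 0.5],
  [[-0.3, 2.5, 0], 0, 0.5],
  [[-0.3, 2.6, 0], 0, 0.5],
])

```text
time: 6.75
tool_pos: [464.0, -337.7, 173.1]
tcp_rot: [-1.564, -0.003, -1.674]
contact_force: [0.6, -0.4, -4.5]
grip_width: 11.9
```

Request:
apply_moves([
  [[0, 0.1, 0], 0, 0.5],
  [[0, 0.2, 0], 0, 0.5],
])

```text
time: 7.0
tool_pos: [464.1, -337.8, 171.2]
tcp_rot: [-1.564, -0.003, -1.674]
contact_force: [0.3, 1.0, -5.0]
grip_width: 12.0
```

Request:
apply_moves([
  [[0, 0.15, 0], 0, 0.5],
  [[0, 0.3, 0], 0, 0.5],
  [[0, 0.3, 0], 0, 0.5],
])

```text
time: 7.38
tool_pos: [464.3, -337.9, 168.3]
tcp_rot: [-1.564, -0.004, -1.674]
contact_force: [0.3, 1.1, -3.1]
grip_width: 11.7
```

Request:
apply_moves([
  [[0, 0.1, 0], 0, 0.5],
  [[0, 0.15, 0], 0, 0.5],
  [[0, 0.15, 0], 0, 0.5],
])

```text
time: 7.75
tool_pos: [464.9, -338.2, 168.2]
tcp_rot: [-1.561, -0.005, -1.674]
contact_force: [0.1, 1.0, 5.1]
grip_width: 11.6
```

The vertical force went from −4 to +5 N, so the tin is resting on the mat. I'll open the fingers.

Request:
apply_moves([
  [[0, 0, 0], 0, 1.4],
  [[0, 0, 0], 0, 2],
  [[0, 0, 0], 0, 3],
  [[0, 0, 0], 0, 4],
  [[0, 0, 0], 0, 4.5],
])

```text
time: 8.38
tool_pos: [464.8, -338.2, 168.1]
tcp_rot: [-1.562, -0.005, -1.674]
contact_force: [0.4, -0.3, -0.2]
grip_width: 43.1
```

```bash
python3 - <<'E'
from h import *; from geo import *
o=bot.get_obs(); print(o['tool_pos'],o['tcp_rot'],o['grip_width'],o['contact_force']); 
snap('scene','s6.png'); snap('side','d6.png')
import crop; crop.crop('s6.png','s6c.png',120,170,240,280,5);crop.crop('d6.png','d6c.png',300,100,380,200,6)
a=cv2.imread('pics/s6c.png');b=cv2.imread('pics/d6c.png')
h=min(a.shape[0],b.shape[0]);c=np.hstack([a[:h],b[:h]]);cv2.imwrite('pics/c6.png',cv2.resize(c,None,fx=.72,fy=.72))
E
```

```text
[ 464.8444808  -338.17392209  168.10594833] [-1.56169498 -0.00481643 -1.67395964] 43.0912243609637 [ 0.36444783 -0.28229651 -0.16638734]
```

View pics/c6.png

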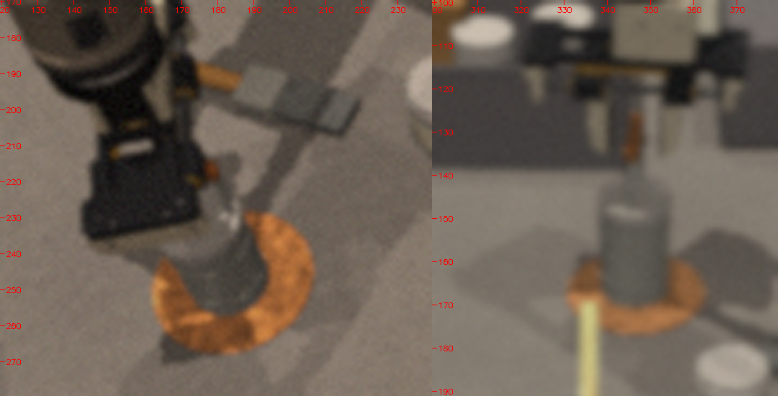

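The tin is upright and released, with its base inside the mat outline. I'll retreat upward.

Request:
apply_moves([
  [[0, -1, 0], 0, 5],
  [[0, -4, 0], 0, 5.5],
  [[0, -9, 0], 0, 5.5],
  [[0, -15, 0], 0, 5.5],
  [[0, -20, 0], 0, 5.5],
])

```text
time: 9.1
tool_pos: [463.0, -336.9, 371.6]
tcp_rot: [-1.559, -0.007, -1.674]
contact_force: [1.8, -0.2, 0.6]
grip_width: 55.2
```

```bash
python3 - <<'E'
from h import *; from geo import *
o=bot.get_obs(); print(o['tool_pos'],togo(o,[490,260,400],-1.28))
np.save('cam_w7.npy',vision.camera_info('wrist'),allow_pickle=True); snap('wrist','w7.png')
E
```

```text
[ 463.0225499  -336.86045044  371.58080124] (array([-59.63,  -3.27,  -3.42]), np.float64(-0.394))
```

View pics/w7.png

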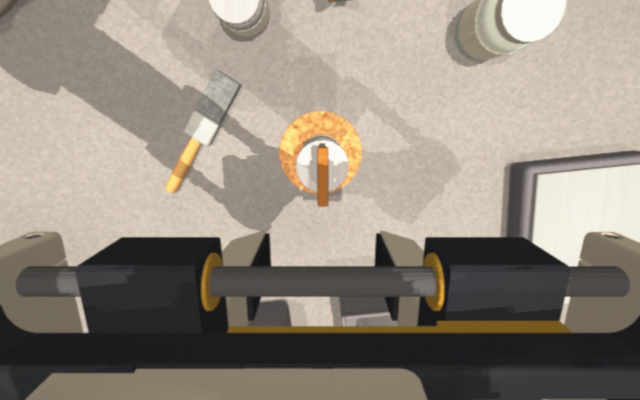

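The tin is on the mat: its lid is at about (323,165) and the mat spans roughly 279–363 in x. I'll check this in numbers and move on to the board.

```bash
python3 - <<'E'
from geo import *
W=cam('w7')
print('mat',ray(W,(321,153),4),'L/R',ray(W,(279,153),4),ray(W,(363,153),4),'bar',ray(W,(323,176),176),'lid',ray(W,(322.5,165),110))
E
```

```text
mat [ 464.1547502  -334.74521698    4.        ] L/R [ 398.56617382 -327.88212555    4.        ] [ 529.93234868 -341.6280874     4.        ] bar [ 464.95638468 -335.70388594  176.        ] lid [ 465.22037992 -335.4173926   110.        ]
```

Request:
apply_moves([
  [[-6, -1, -0.3], 0, 6],
  [[-12, -2, -0.6], -0.1, 7],
  [[-18, -2.5, -1], -0.2, 8],
  [[-24, -3, -1.5], -0.3, 8],
  [[-30, -3, -1.8], -0.39, 8],
])

```text
time: 9.78
tool_pos: [476.0, -35.2, 405.3]
tcp_rot: [-1.556, -0.021, -1.281]
contact_force: [0.8, -0.5, -0.0]
grip_width: 79.9
```

```bash
python3 - <<'E'
from h import *; from geo import *
o=bot.get_obs(); print(o['tool_pos'],togo(o,[490,260,400],-1.28))
E
```

```text
[476.04241205 -35.21110275 405.34321056] (array([-27.9 ,   0.1 ,   9.77]), np.float64(-0.001))
```

Request:
apply_moves([
  [[-6, 0, 2], 0, 8],
  [[-12, 0, 4.2], 0, 8],
  [[-18, 0, 6.3], 0, 8],
  [[-24, 0, 8.4], 0, 8],
  [[-27.9, 0, 9.8], 0, 8],
])

```text
time: 10.4
tool_pos: [489.7, 262.6, 401.5]
tcp_rot: [-1.555, -0.021, -1.28]
contact_force: [0.4, 0.2, -0.1]
grip_width: 80.0
```

Request:
apply_moves([
  [[0, 0, 0], 0, 8],
  [[0, 0, 0], 0, 8],
])

```text
time: 10.65
tool_pos: [489.6, 262.3, 401.7]
tcp_rot: [-1.555, -0.021, -1.279]
contact_force: [-0.3, 0.1, -0.1]
grip_width: 80.1
```

```bash
python3 - <<'E'
from h import *; from geo import *
o=bot.get_obs(); print(o['tool_pos'],o['tcp_rot'],o['dq'].round(3))
np.save('cam_w8.npy',vision.camera_info('wrist'),allow_pickle=True); snap('wrist','w8.png')
E
```

```text
[489.57210718 262.31794848 401.70586122] [-1.55459441 -0.02114846 -1.27931063] [-0.028 -0.012  0.009 -0.001 -0.002  0.   ]
```

View pics/w8.png

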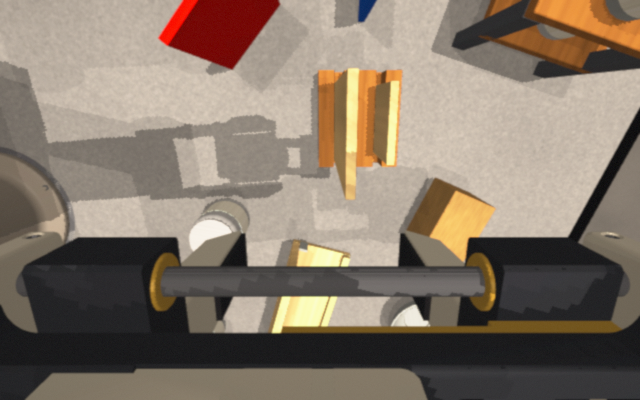

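```bash
python3 crop.py w8.png w8c.png 300 55 420 215 3.7
```

```text
(no output)
```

View pics/w8c.png

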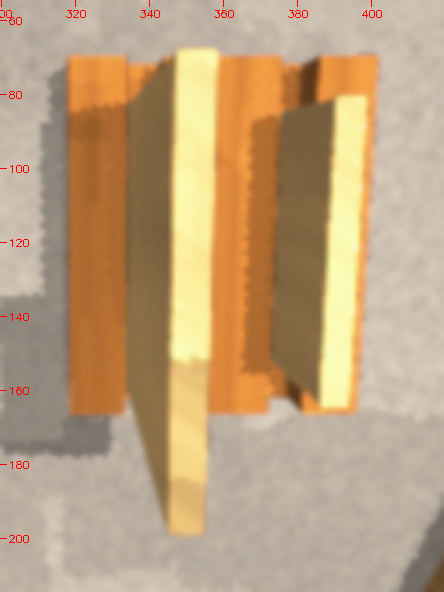

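```bash
python3 - <<'E'
from h import *; from geo import *
W=cam('w8');S=cam('scene');D=cam('side')
a=ray(W,(353,67.8),240);b=ray(W,(350,198.8),240); print(a,b,np.linalg.norm(a-b),'psi',np.arctan2(-(a-b)[0],(a-b)[1]),'c',(a+b)/2)
# rack fit, yaw about .29
obs=[(W,(-60,70,50),(318,69.5)),(W,(60,70,50),(401.5,69.5)),(W,(-60,-70,50),(318,165.5)),(W,(60,-70,50),(395.5,165.5))]
q,res=fitpose(obs,[530,325,.29]);print(q,res)
Rm=R.from_euler('z',q[2]).as_matrix(); c=(a+b)/2
print('board top centre in rack',Rm.T@(c-[q[0],q[1],0]))
print('scene/side proj',proj(S,[a,b]).round(1),proj(D,[a,b]).round(1))
yaw=np.arctan2(-(a-b)[0],(a-b)[1])-np.pi/2
o=bot.get_obs(); print(yaw,togo(o,[c[0],c[1],280],yaw),togo(o,[c[0],c[1],222],yaw))
E
```

```text
[487.19409033 369.36947299 240.        ] [521.9193812  254.86215965 240.        ] 119.65688711566926 psi 0.29444335480440037 c [504.55673577 312.11581632 240.        ]
[5.31071192e+02 3.26150135e+02 2.91636172e-01] [[-0.4 -0.6]
 [ 0.4 -0.4]
 [-0.   0.8]
 [ 0.   0.5]]
board top centre in rack [-29.43001905  -5.81828783 240.        ]
scene/side proj [[418.4 139.3]
 [386.  159.2]] [[337.1 249.9]
 [325.6 220.9]]
-1.2763529719904962 (array([-4.66, 12.13,  2.67]), np.float64(-0.004)) (array([-4.78, 17.93,  2.57]), np.float64(-0.004))
```

Board top centre is (504.6, 312.1), in the x = −30 slot, with a measured length of 119.7 mm that matches its 120 mm width. I'll approach from above.

Request:
apply_moves([
  [[-2, 4, 1.2], 0, 7],
  [[-4.7, 8, 2.6], 0, 6],
  [[-4.7, 12, 2.7], 0, 5],
  [[-4.7, 12, 2.7], 0, 5],
  [[-4.7, 12, 2.7], 0, 5],
])

```text
time: 11.32
tool_pos: [505.7, 311.9, 283.6]
tcp_rot: [-1.551, -0.021, -1.282]
contact_force: [0.8, -0.3, 1.6]
grip_width: 49.9
```

```bash
python3 - <<'E'
from h import *; from geo import *
o=bot.get_obs(); print(o['tool_pos'],o['tcp_rot'],togo(o,[504.6,312.1,224],-1.276))
snap('wrist','w9.png')
E
```

```text
[505.70258825 311.85018424 283.63922059] [-1.55128542 -0.02077679 -1.28216562] (array([-0.18,  5.96, -0.21]), np.float64(-0.006))
```

View pics/w9.png

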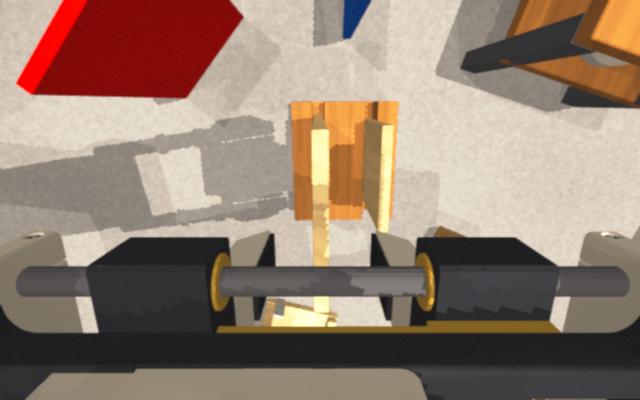

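Request:
apply_moves([
  [[-0.1, 2.5, -0.2], 0, 4],
  [[-0.2, 5, -0.2], 0, 3],
  [[-0.2, 6, -0.2], 0, 2.6],
  [[-0.2, 6, -0.2], 0, 2.2],
  [[-0.2, 6, -0.2], 0, 1.8],
])

```text
time: 12.0
tool_pos: [505.5, 312.9, 225.5]
tcp_rot: [-1.548, -0.02, -1.282]
contact_force: [0.8, -0.2, -0.1]
grip_width: 18.7
```

```bash
python3 - <<'E'
from h import *; from geo import *
o=bot.get_obs(); print(o['tool_pos'],o['tcp_rot'],o['grip_width'],o['contact_force'],togo(o,[504.6,312.1,224],-1.276))
E
```

```text
[505.53079889 312.85399588 225.52052599] [-1.54766196 -0.02018426 -1.2821064 ] 18.743465013385855 [ 0.76683347 -0.24381116 -0.08663449] (array([ 0.04,  0.15, -0.11]), np.float64(-0.006))
```

Centred to about 1 mm. I'll close, then start lifting.

Request:
apply_moves([
  [[0, 0, -0.1], 0, 1.2],
  [[0, 0, -0.1], 0, 0.6],
  [[0, 0, -0.1], 0, 0.4],
  [[0, -0.5, -0.1], 0, 0.4],
  [[0, -1.5, -0.1], 0, 0.4],
])

```text
time: 12.62
tool_pos: [503.7, 312.6, 240.2]
tcp_rot: [-1.55, -0.02, -1.282]
contact_force: [-1.4, -0.8, -1.9]
grip_width: 10.1
```

```bash
python3 - <<'E'
from h import *; from geo import *
o=bot.get_obs(); print(o['tool_pos'],o['tcp_rot'],o['grip_width'],o['contact_force'],o['moment'])
E
```

```text
[503.74399961 312.58564855 240.20790932] [-1.54954294 -0.02048512 -1.28206109] 10.08147148246626 [-1.44240465 -0.8064264  -1.89620014] [-0.11430434  0.25176197  0.02575499]
```

```bash
python3 - <<'E'
from h import *; from geo import *
o=bot.get_obs(); print(togo(o,[503.7,312.6,385],-1.282)); Rm,p=tool(o); print(Rm[:,1].round(3))
E
```

```text
(array([  0.29, -14.47,   0.3 ]), np.float64(-0.0))
[ 0.026 -0.014 -1.   ]
```

Request:
apply_moves([
  [[0.1, -2.5, 0.1], 0, 0.4],
  [[0.1, -6, 0.1], 0, 0.4],
  [[0.2, -9.5, 0.2], 0, 0.4],
  [[0.3, -13, 0.3], 0, 0.4],
  [[0.3, -14.5, 0.3], 0, 0.4],
])

```text
time: 13.25
tool_pos: [504.2, 312.8, 388.5]
tcp_rot: [-1.544, -0.02, -1.282]
contact_force: [0.4, 0.5, -1.6]
grip_width: 9.9
```

```bash
python3 - <<'E'
from h import *; from geo import *
o=bot.get_obs(); print(o['tool_pos'],o['tcp_rot'],o['grip_width'],o['contact_force'],o['moment'])
print(togo(o,[576,-15,385],-1.555))
snap('scene','s10.png'); snap('side','d10.png')
import crop; crop.crop('s10.png','s10c.png',340,60,450,230,4);crop.crop('d10.png','d10c.png',280,140,380,310,4)
a=cv2.imread('pics/s10c.png');b=cv2.imread('pics/d10c.png')
c=np.hstack([a,b]);cv2.imwrite('pics/c10.png',cv2.resize(c,None,fx=.85,fy=.85))
E
```

```text
[504.23467308 312.76056459 388.48840021] [-1.54448722 -0.0197153  -1.28227255] 9.893810424753712 [ 0.39667264  0.5064189  -1.58674174] [ 0.01176999 -0.10027653  0.02082441]
(array([33.45,  0.94, -2.47]), np.float64(0.273))
```

View pics/c10.png

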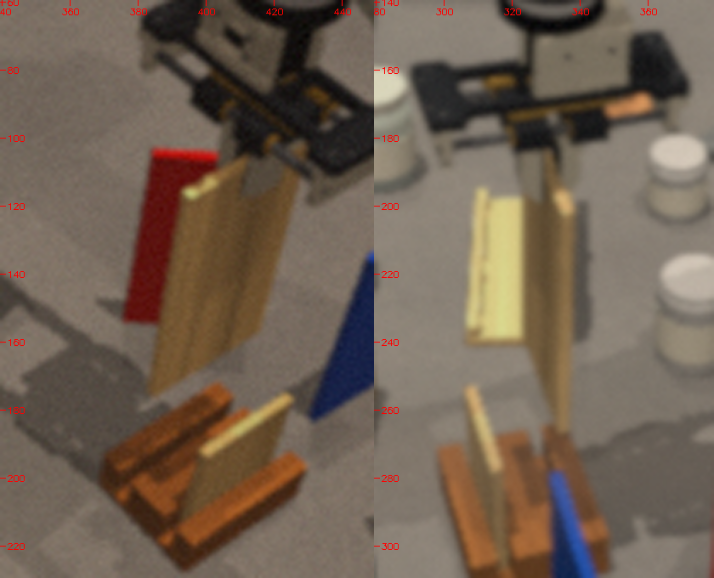

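The board is out of the rack and the short board hasn't moved. Now I'll carry it over the stand.

Request:
apply_moves([
  [[3, 0.2, -0.2], 0.03, 0.4],
  [[7.5, 0.2, -0.5], 0.08, 0.4],
  [[12, 0.2, -0.9], 0.13, 0.4],
  [[16.5, 0.3, -1.2], 0.18, 0.4],
  [[21, 0.3, -1.5], 0.23, 0.4],
])

```text
time: 13.98
tool_pos: [549.8, 105.8, 387.8]
tcp_rot: [-1.542, -0.013, -1.514]
contact_force: [0.3, 0.6, -1.9]
grip_width: 9.5
```

```bash
python3 - <<'E'
from h import *; from geo import *
o=bot.get_obs(); print(o['tool_pos'],o['tcp_rot'],o['grip_width'],o['contact_force'])
print(togo(o,[574,-15,385],-1.555))
E
```

```text
[549.77909208 105.80962286 387.82787742] [-1.54155511 -0.01312737 -1.51367379] 9.506076601513843 [ 0.31868427  0.56698696 -1.94564292]
(array([12.19,  0.49,  1.71]), np.float64(0.041))
```

Request:
apply_moves([
  [[3.5, 0.2, 0.6], 0.02, 0.4],
  [[7.5, 0.3, 1.2], 0.03, 0.4],
  [[11, 0.4, 1.7], 0.04, 0.4],
  [[12.2, 0.5, 1.7], 0.04, 0.4],
  [[12.2, 0.5, 1.7], 0.04, 0.4],
])

```text
time: 14.6
tool_pos: [573.7, -15.3, 384.3]
tcp_rot: [-1.542, -0.011, -1.555]
contact_force: [0.8, 1.1, -2.8]
grip_width: 9.9
```

```bash
python3 - <<'E'
from h import *; from geo import *
o=bot.get_obs(); print(o['tool_pos'],o['tcp_rot'],o['grip_width'],o['contact_force'],tool(o)[0][:,1])
snap('scene','s11.png'); snap('side','d11.png')
import crop; crop.crop('s11.png','s11c.png',230,60,360,270,3.3);crop.crop('d11.png','d11c.png',270,80,390,290,3.3)
a=cv2.imread('pics/s11c.png');b=cv2.imread('pics/d11c.png')
c=np.hstack([a,b]);cv2.imwrite('pics/c11.png',cv2.resize(c,None,fx=.85,fy=.85))
E
```

```text
[573.67645436 -15.27150396 384.28718258] [-1.54217129 -0.01131865 -1.55467881] 9.860025021998311 [ 0.77751358  1.05608508 -2.75819618] [ 0.02879975 -0.01085102 -0.9995263 ]
```

View pics/c11.png

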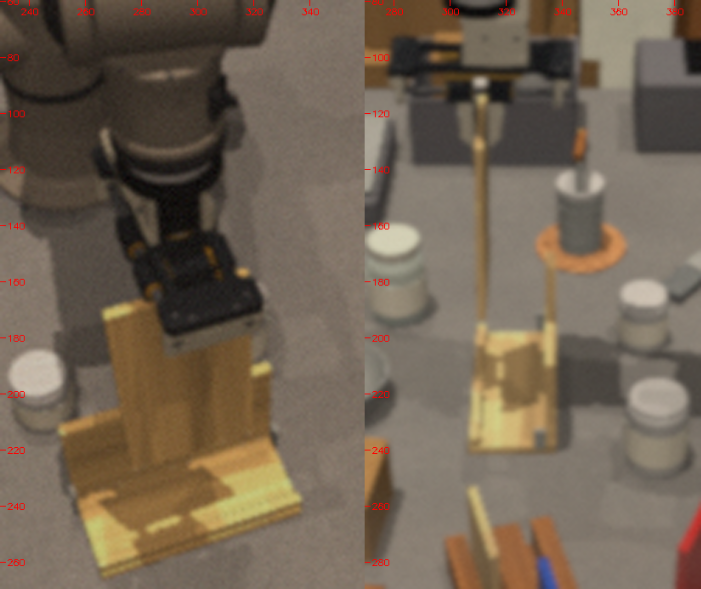

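```bash
python3 - <<'E'
from h import *; from geo import *
import crop; crop.crop('d11.png','d11d.png',295,100,335,205,5.6)
o=bot.get_obs(); Rm,p=tool(o); D=cam('side')
for lab,dx,dz in [('top',0,-14.5),('foot',0,215.5)]:
  for yy in (60-6,-60-6): 
    P=p+Rm@np.array([-yy,dz,0]); print(lab,yy,P.round(1),proj(D,P).round(1))
E
```

```text
top 54 [572.3  40.1 398.7] [[310.2 132.3]]
top -66 [574.4 -79.9 400.1] [[311.9 111.7]]
foot 54 [579.1  37.6 168.8] [[311.1 192.5]]
foot -66 [581.3 -82.4 170.2] [[312.6 170.5]]
```

View pics/d11d.png

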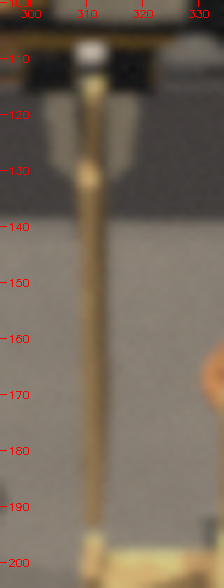

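```bash
python3 - <<'E'
from h import *; from geo import *
o=bot.get_obs(); print(togo(o,[570.5,-15.3,385],-1.555),togo(o,[570.5,-15.3,270],-1.555),togo(o,[570.5,-15.3,250],-1.555))
E
```

```text
(array([ 0.12, -0.02, -0.32]), np.float64(0.002)) (array([-1.000e-02,  1.147e+01, -6.600e-01]), np.float64(0.002)) (array([-0.03, 13.47, -0.72]), np.float64(0.002))
```

Request:
apply_moves([
  [[0, 2, -0.4], 0, 0.4],
  [[0, 5, -0.5], 0, 0.4],
  [[0, 8, -0.6], 0, 0.4],
  [[0, 10.5, -0.7], 0, 0.4],
  [[0, 11.5, -0.7], 0, 0.4],
])

```text
time: 15.32
tool_pos: [569.4, -14.0, 268.5]
tcp_rot: [-1.543, -0.011, -1.551]
contact_force: [0.5, 0.3, -1.5]
grip_width: 9.7
```

```bash
python3 - <<'E'
from h import *; from geo import *
o=bot.get_obs(); Rm,p=tool(o);print(o['tool_pos'],o['tcp_rot'],o['contact_force'],togo(o,[570.5,-15.3,240],-1.555),'foot',p+Rm@[0,215.5,0])
snap('side','d12.png')
import crop; crop.crop('d12.png','d12d.png',285,120,355,250,4.6)
E
```

```text
[569.4093309  -13.98706037 268.46397543] [-1.54340316 -0.01060329 -1.55108153] [ 0.52194387  0.29464327 -1.47098386] (array([0.1 , 2.85, 0.03]), np.float64(0.004)) foot [575.35570106 -16.15436689  53.05693408]
```

View pics/d12d.png

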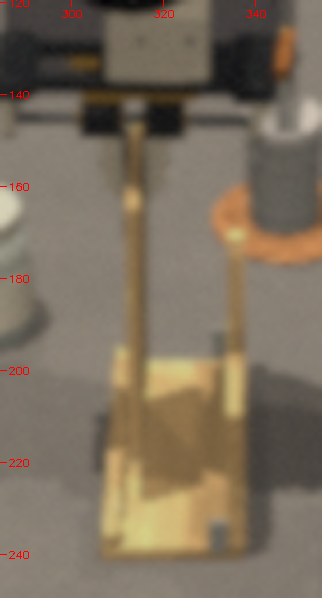

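The foot hangs just inside the lip, at about (314,220) in the side view. I'll keep lowering.

Request:
apply_moves([
  [[0, 1, 0], 0, 0.4],
  [[0, 2, 0], 0, 0.4],
  [[0.1, 2.8, 0], 0, 0.4],
  [[0.1, 3, 0], 0, 0.4],
  [[0.1, 3, 0], 0, 0.4],
])

```text
time: 16.0
tool_pos: [570.4, -15.6, 238.0]
tcp_rot: [-1.544, -0.011, -1.551]
contact_force: [-0.5, 0.4, -1.1]
grip_width: 9.9
```

```bash
python3 - <<'E'
from h import *; from geo import *
o=bot.get_obs(); Rm,p=tool(o);print(o['tool_pos'],o['tcp_rot'],o['contact_force'],o['moment'],'foot',p+Rm@[0,215.5,0])
snap('side','d13.png');snap('scene','s13.png')
import crop; crop.crop('d13.png','d13d.png',290,160,345,250,6.4);crop.crop('s13.png','s13d.png',240,170,350,270,6)
E
```

```text
[570.37056954 -15.64221939 238.03124345] [-1.54375134 -0.01062293 -1.55149658] [-0.52896832  0.39323142 -1.12476416] [-0.02082203 -0.0568563  -0.03493549] foot [576.24113038 -17.81769244  22.62220504]
```

View pics/d13d.png

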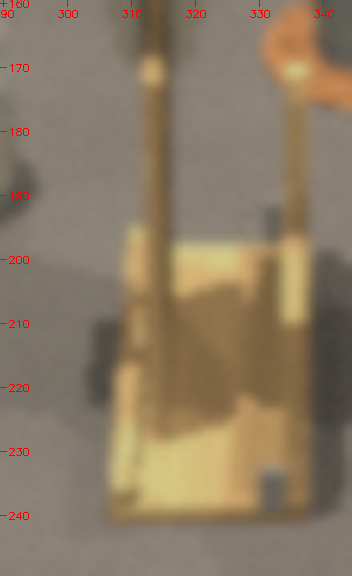

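View pics/s13d.png

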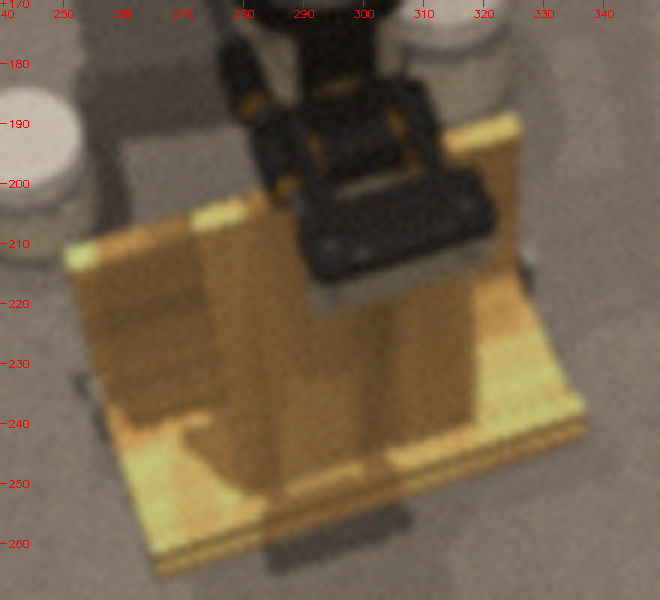

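The board stands inside the lip, roughly centred in y and parallel to the panel. I'll lower it to contact with the base.

Request:
apply_moves([
  [[0, 0.3, 0], 0, 0.4],
  [[0, 0.6, 0], 0, 0.4],
  [[0, 0.8, 0], 0, 0.4],
  [[0, 0.9, 0], 0, 0.4],
])

```text
time: 16.6
tool_pos: [570.7, -15.6, 229.2]
tcp_rot: [-1.543, -0.011, -1.551]
contact_force: [-0.6, 0.2, 1.9]
grip_width: 10.0
```

Request:
apply_moves([
  [[0, 0.1, 0], 0, 0.4],
  [[0, 0.2, 0], 0, 0.4],
])

```text
time: 16.85
tool_pos: [571.3, -15.3, 229.0]
tcp_rot: [-1.541, -0.01, -1.551]
contact_force: [-1.8, 3.2, 13.3]
grip_width: 9.6
```

It's touching the base (+13 N). I'll back off about 1 mm and slide the foot toward the lip until it touches.

Request:
apply_moves([
  [[0, -0.1, 0], 0, 0.4],
  [[0, -0.15, 0.1], 0, 0.4],
  [[0, -0.15, 0.2], 0, 0.4],
])

```text
time: 17.23
tool_pos: [573.3, -15.3, 230.3]
tcp_rot: [-1.541, -0.01, -1.551]
contact_force: [-1.3, -0.0, -2.1]
grip_width: 9.7
```

Request:
apply_moves([
  [[0, 0, 0.1], 0, 0.4],
  [[0, 0, 0.2], 0, 0.4],
])

```text
time: 17.48
tool_pos: [575.3, -15.3, 230.1]
tcp_rot: [-1.542, -0.01, -1.551]
contact_force: [-0.2, -0.0, -2.4]
grip_width: 9.8
```

Request:
apply_moves([
  [[0, 0, 0.1], 0, 0.4],
  [[0, 0, 0.2], 0, 0.4],
  [[0, 0, 0.2], 0, 0.4],
])

```text
time: 17.85
tool_pos: [576.9, -15.2, 229.9]
tcp_rot: [-1.543, -0.01, -1.551]
contact_force: [-2.2, 0.6, -1.1]
grip_width: 9.7
```

```bash
python3 - <<'E'
from h import *; from geo import *
o=bot.get_obs(); Rm,p=tool(o);print(o['contact_force'],o['moment'],'foot',p+Rm@[0,217,0])
E
```

```text
[-2.2364783   0.61137776 -1.08940512] [ 0.02177872  0.71547499 -0.0675277 ] foot [582.95261705 -17.33822444  13.03333614]
```

Request:
apply_moves([
  [[0, 0, 0.1], 0, 0.4],
  [[0, 0, 0.1], 0, 0.4],
])

```text
time: 18.1
tool_pos: [577.6, -15.2, 229.9]
tcp_rot: [-1.544, -0.01, -1.551]
contact_force: [-2.9, 1.0, -1.6]
grip_width: 10.1
```

```bash
python3 - <<'E'
from h import *; from geo import *
o=bot.get_obs(); Rm,p=tool(o);print(o['contact_force'],o['moment'],'foot',p+Rm@[0,217,0])
snap('side','d14.png')
import crop; crop.crop('d14.png','d14d.png',290,160,345,250,6.4)
E
```

```text
[-2.94127758  1.04311122 -1.58543012] [-0.03443283  0.90846171 -0.06048293] foot [583.54862424 -17.30311957  12.95908812]
```

View pics/d14d.png

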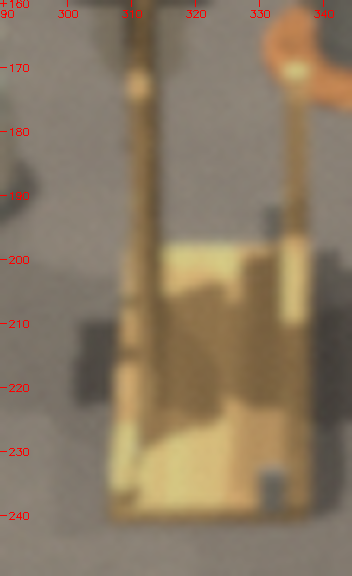

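```bash
python3 - <<'E'
import numpy as np
xp,zp=577.3,12
for d in [0,3,6,9,12,15,18,21,24,27,29]:
    t=np.radians(d); h=30-(10)*min(1,d/12)
    zt=zp+230*np.cos(t)      # back top corner
    tip=zt-h; tcp=tip+14
    # board faces at tip height and at top corner
    xb_top=xp-230*np.sin(t)          # back top corner x
    L=(tip-zp-10*np.sin(t))/np.cos(t)  # front face param at tip height
    xf_tip=xp+10*np.cos(t)-L*np.sin(t)
    print(d,'tcp x %.1f z %.1f'%((xb_top+xf_tip)/2,tcp),'min gap %.1f'%(xf_tip-xb_top),'back top %.1f front tip %.1f'%(xb_top,xf_tip))
E
```

```text
0 tcp x 582.3 z 226.0 min gap 10.0 back top 577.3 front tip 587.3
3 tcp x 571.0 z 228.2 min gap 11.5 back top 565.3 front tip 576.7
6 tcp x 559.6 z 229.7 min gap 12.7 back top 553.3 front tip 565.9
9 tcp x 548.2 z 230.7 min gap 13.7 back top 541.3 front tip 555.0
12 tcp x 536.7 z 231.0 min gap 14.5 back top 529.5 front tip 544.0
15 tcp x 525.6 z 228.2 min gap 15.7 back top 517.8 front tip 533.5
18 tcp x 514.7 z 224.7 min gap 17.0 back top 506.2 front tip 523.2
21 tcp x 504.1 z 220.7 min gap 18.4 back top 494.9 front tip 513.3
24 tcp x 493.7 z 216.1 min gap 19.9 back top 483.8 front tip 503.6
27 tcp x 483.6 z 210.9 min gap 21.4 back top 472.9 front tip 494.3
29 tcp x 477.1 z 207.2 min gap 22.5 back top 465.8 front tip 488.3
```

The foot is at the lip: −2.9 N in x and a matching moment. I'll ease off, set it down and release to a 16 mm cage before guiding the lean.

Request:
apply_moves([
  [[0, 0.05, -0.1], 0, 0.4],
  [[0, 0.1, -0.2], 0, 0.4],
  [[0, 0.1, -0.2], 0, 1.2],
  [[0, 0.1, -0.2], 0, 1.5],
  [[0, 0.1, -0.2], 0, 1.6],
])

```text
time: 18.77
tool_pos: [576.0, -15.3, 229.0]
tcp_rot: [-1.543, -0.01, -1.551]
contact_force: [-0.0, -0.5, 0.2]
grip_width: 15.6
```

```bash
python3 - <<'E'
from h import *; from geo import *
o=bot.get_obs(); Rm,p=tool(o);print(o['tool_pos'],o['tcp_rot'],o['contact_force'],o['grip_width'],'tool axes',Rm.round(3).tolist())
E
```

```text
[575.96883657 -15.28315046 228.95762597] [-1.54267563 -0.01026046 -1.55143782] [-0.03527959 -0.51859954  0.23181188] 15.584588493180187 tool axes [[0.019, 0.028, 0.999], [-1.0, -0.01, 0.02], [0.01, -1.0, 0.028]]
```

Request:
apply_moves([
  [[0, 0, -0.5], 0, 1.6],
  [[0, -0.1, -1], 0, 1.65],
  [[0, -0.1, -1.5], 0, 1.7],
  [[0, -0.2, -2], 0, 1.75],
  [[0, -0.2, -2.5], 0, 1.8],
])

```text
time: 19.4
tool_pos: [550.6, -15.8, 230.4]
tcp_rot: [-1.542, -0.01, -1.551]
contact_force: [-0.0, 0.1, -1.1]
grip_width: 17.9
```

```bash
python3 - <<'E'
from h import *; from geo import *
o=bot.get_obs(); Rm,p=tool(o);print(o['tool_pos'],o['tcp_rot'],o['contact_force'],o['grip_width'])
snap('side','d15.png')
import crop; crop.crop('d15.png','d15d.png',285,120,355,250,4.6)
E
```

```text
[550.5780182  -15.80258862 230.37067705] [-1.54249846 -0.01033312 -1.55145147] [-0.04525207  0.06030924 -1.05182774] 17.920697310922424
```

View pics/d15d.png

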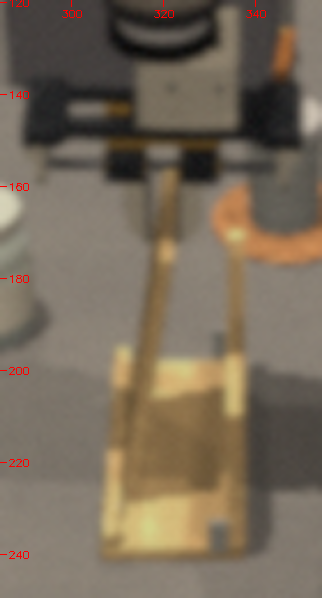

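The board is tilting about its foot at the lip as planned. Its top is now at about (322,172) in the side view. I'll continue.

Request:
apply_moves([
  [[0, 0, -0.5], 0, 1.85],
  [[0, 0, -1], 0, 1.9],
  [[0, 0, -1.5], 0, 1.95],
  [[0, 0.1, -2], 0, 2.0],
  [[0, 0.15, -2.5], 0, 2.1],
])

```text
time: 20.08
tool_pos: [524.7, -16.3, 228.0]
tcp_rot: [-1.543, -0.01, -1.551]
contact_force: [0.7, 1.1, -0.6]
grip_width: 20.7
```

```bash
python3 - <<'E'
from h import *; from geo import *
o=bot.get_obs(); Rm,p=tool(o);print(o['tool_pos'],o['tcp_rot'],o['contact_force'],o['grip_width'])
E
```

```text
[524.71176304 -16.2640605  228.02026792] [-1.54326446 -0.01024025 -1.55145234] [ 0.73470105  1.14745506 -0.64532662] 20.70229635835344
```

Request:
apply_moves([
  [[0, 0.1, -0.45], 0, 2.15],
  [[0, 0.25, -0.9], 0, 2.2],
  [[0, 0.4, -1.35], 0, 2.3],
  [[0, 0.55, -1.8], 0, 2.35],
  [[0, 0.65, -2.1], 0, 2.4],
])

```text
time: 20.7
tool_pos: [503.6, -16.7, 220.8]
tcp_rot: [-1.543, -0.01, -1.551]
contact_force: [0.7, -0.6, -0.5]
grip_width: 23.9
```

```bash
python3 - <<'E'
from h import *; from geo import *
o=bot.get_obs(); Rm,p=tool(o);print(o['tool_pos'],o['tcp_rot'],o['contact_force'],o['grip_width'])
snap('side','d16.png')
import crop; crop.crop('d16.png','d16d.png',285,120,355,250,4.6)
E
```

```text
[503.56615968 -16.72509618 220.82765305] [-1.54340045 -0.01021834 -1.5514289 ] [ 0.73037269 -0.55688348 -0.53643244] 23.863506648243686
```

View pics/d16d.png

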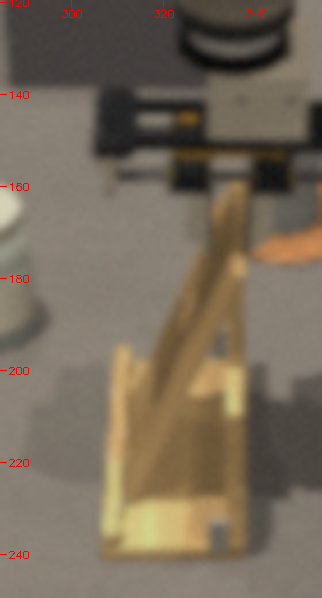

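Request:
apply_moves([
  [[0, 0.2, -0.45], 0, 2.5],
  [[0, 0.4, -0.9], 0, 2.55],
  [[0, 0.65, -1.35], 0, 2.6],
  [[0, 0.85, -1.8], 0, 2.7],
  [[0, 1.1, -2.25], 0, 2.75],
])

```text
time: 21.38
tool_pos: [480.8, -17.2, 208.9]
tcp_rot: [-1.544, -0.01, -1.551]
contact_force: [0.1, 0.5, 0.5]
grip_width: 27.3
```

```bash
python3 - <<'E'
from h import *; from geo import *
o=bot.get_obs(); Rm,p=tool(o);print(o['tool_pos'],o['tcp_rot'],o['contact_force'],o['grip_width'])
snap('side','d17.png');snap('scene','s17.png')
import crop; crop.crop('d17.png','d17d.png',285,120,355,250,4.6); crop.crop('s17.png','s17d.png',240,160,350,270,5.4)
E
```

```text
[480.79492728 -17.24765339 208.94869027] [-1.54385317 -0.0101484  -1.55143124] [0.05825098 0.54696614 0.53191491] 27.316194681442934
```

View pics/d17d.png

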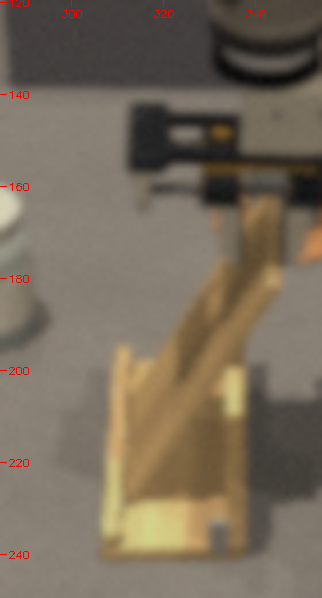

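View pics/s17d.png

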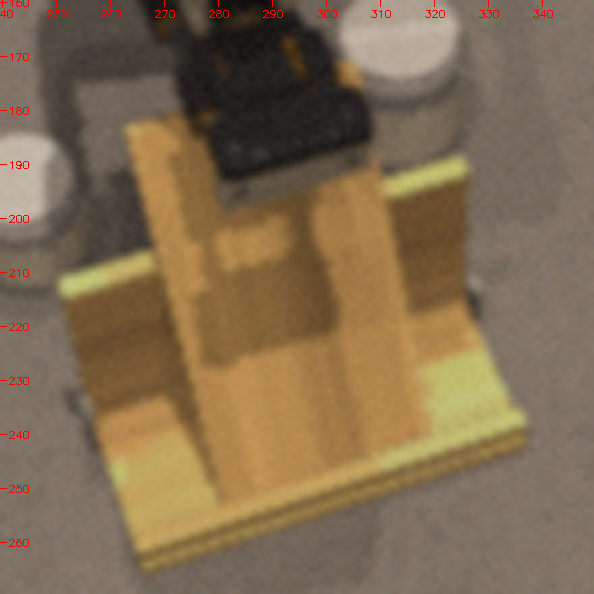

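The board is close to the panel edge. A few more millimetres, then I'll widen the cage.

Request:
apply_moves([
  [[0, 0.1, -0.2], 0, 2.8],
  [[0, 0.15, -0.4], 0, 2.9],
  [[0, 0.2, -0.5], 0, 3.1],
  [[0, 0.2, -0.6], 0, 3.3],
  [[0, 0.2, -0.6], 0, 3.6],
])

```text
time: 22.1
tool_pos: [474.6, -17.3, 206.7]
tcp_rot: [-1.544, -0.01, -1.551]
contact_force: [0.2, -1.0, 0.5]
grip_width: 35.2
```

```bash
python3 - <<'E'
from h import *; from geo import *
o=bot.get_obs(); Rm,p=tool(o);print(o['tool_pos'],o['tcp_rot'],o['contact_force'],o['grip_width'])
snap('side','d18.png');snap('scene','s18.png')
np.save('cam_w18.npy',vision.camera_info('wrist'),allow_pickle=True);snap('wrist','w18.png')
import crop; crop.crop('d18.png','d18d.png',300,140,350,250,5.4)
E
```

```text
[474.61624058 -17.3464592  206.71414161] [-1.54433996 -0.01002733 -1.55147711] [ 0.2043116  -0.95961131  0.52574172] 35.24701165155884
```

View pics/d18d.png

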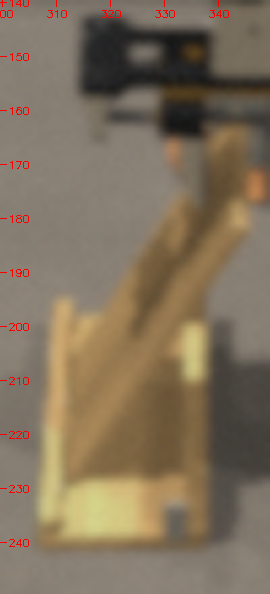

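View pics/w18.png

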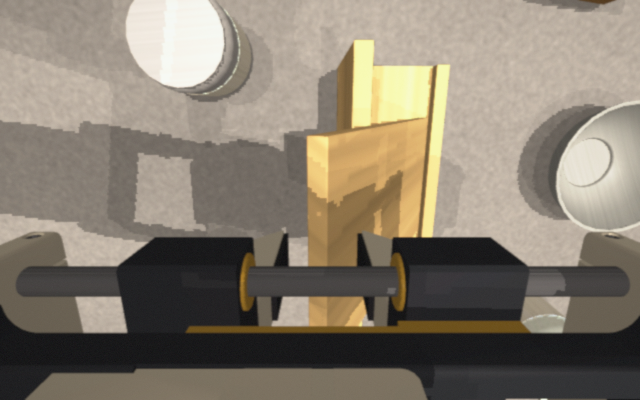

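```bash
python3 - <<'E'
from h import *; from geo import *
W=cam('w18');D=cam('side');S=cam('scene')
q=np.array([553.1,-15.4,.016])
for th in (27,28.8,30.5):
  for name,lo in (('foot mid 28',28),):
    t=np.radians(th); Rm=R.from_euler('z',q[2]).as_matrix(); a=np.array([-np.sin(t),0,np.cos(t)]);n=np.array([np.cos(t),0,np.sin(t)]);f=np.array([lo,0,14])
    pts=[Rm@(f+230*a+s*5*n+[0,yy,0])+[q[0],q[1],0] for yy in (60,-60) for s in (-1,1)]
    print(th,'W',proj(W,pts[:2]).round(1).tolist(),'D',proj(D,pts).round(1).tolist(),'S',proj(S,pts[2:]).round(1).tolist())
E
python3 crop.py w18.png w18c.png 295 100 375 180 7
python3 crop.py s18.png s18c.png 240 160 350 270 5.4
```

```text
27 W [[320.1, 137.2], [342.9, 138.3]] D [[344.2, 182.1], [341.4, 181.0], [343.9, 160.5], [341.3, 159.4]] S [[262.7, 183.8], [263.5, 185.4]]
28.8 W [[304.8, 136.3], [326.2, 137.5]] D [[346.1, 183.0], [343.4, 181.8], [345.8, 161.4], [343.2, 160.2]] S [[262.2, 182.7], [262.9, 184.2]]
30.5 W [[291.3, 135.6], [311.4, 136.7]] D [[348.0, 183.9], [345.3, 182.6], [347.5, 162.2], [345.0, 161.0]] S [[261.7, 181.8], [262.4, 183.2]]
```

View pics/w18c.png

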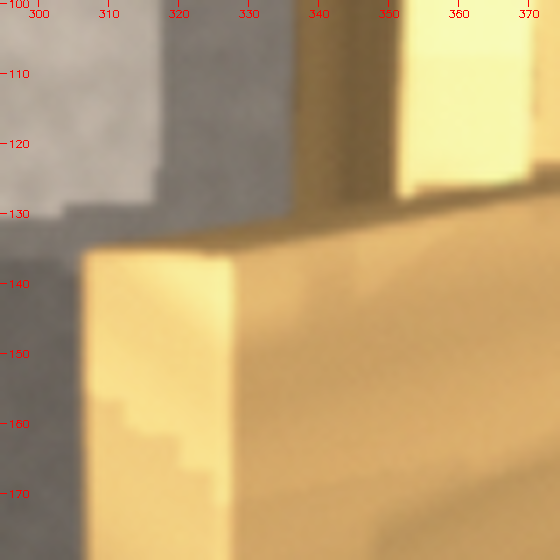

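View pics/s18c.png

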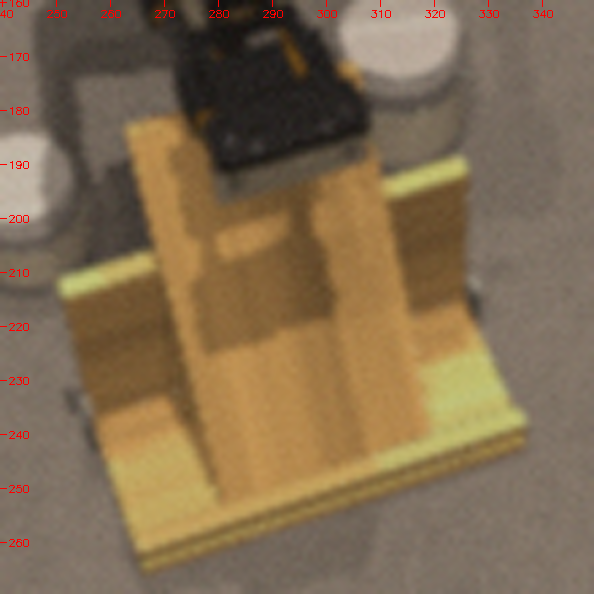

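The wrist view gives a lean of about 28.6° (top edge columns 306.5 and 328). Both finger faces are clear, at 287 and 358, so the board rests on the panel. I'll open wider and rise.

Request:
apply_moves([
  [[0, 0, 0], 0, 4.2],
  [[0, 0, 0], 0, 5],
  [[0, -0.5, 0], 0, 5.5],
  [[0, -2, 0], 0, 5.5],
  [[0, -5, 0], 0, 5.5],
])

```text
time: 22.88
tool_pos: [472.8, -16.8, 256.7]
tcp_rot: [-1.547, -0.01, -1.551]
contact_force: [-0.3, -0.0, 0.3]
grip_width: 55.2
```

Request:
apply_moves([
  [[0, -4, 0], 0, 5.5],
  [[0, -9, 0], 0, 5.5],
  [[0, -14, 0], 0, 5.5],
  [[0, -16, 0], 0, 5.5],
  [[0, -16, 0], 0, 5.5],
])

```text
time: 23.5
tool_pos: [469.2, -15.4, 418.1]
tcp_rot: [-1.543, -0.01, -1.551]
contact_force: [0.6, -0.3, -0.6]
grip_width: 55.0
```

```bash
python3 - <<'E'
from h import *; from geo import *
o=bot.get_obs(); print(o['time'],o['tool_pos'],o['contact_force'],o['grip_width'],o['dq'].round(3))
snap('side','d19.png');snap('scene','s19.png')
np.save('cam_w19.npy',vision.camera_info('wrist'),allow_pickle=True);snap('wrist','w19.png')
import crop; crop.crop('d19.png','d19d.png',290,140,360,250,5)
E
```

```text
23.5 [469.21330534 -15.36100489 418.1497828 ] [ 0.63321539 -0.33747191 -0.57412814] 54.97242623567547 [-0.     0.027  0.073  0.001 -0.03   0.   ]
```

View pics/d19d.png

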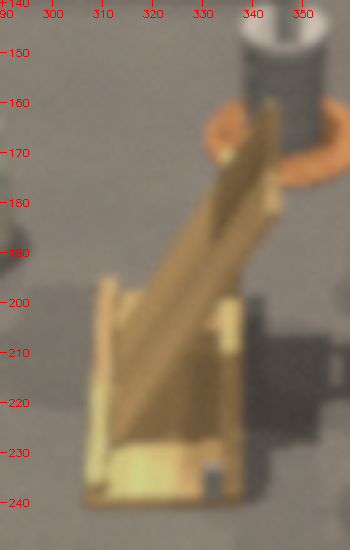

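View pics/w19.png

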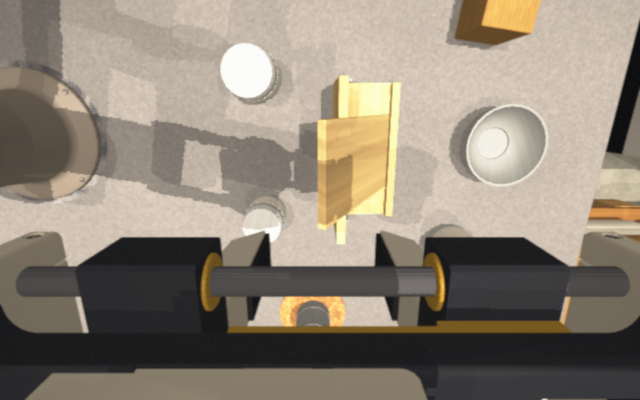

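View pics/s19.png

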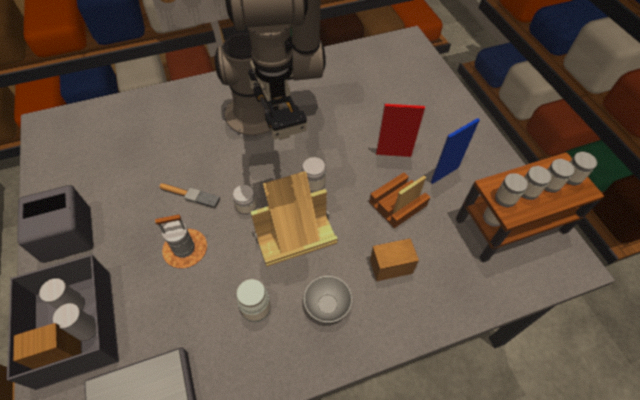

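```bash
python3 crop.py w19.png w19c.png 305 65 415 250 3.2; python3 crop.py s19.png s19c.png 240 165 350 270 6
```

```text
(no output)
```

View pics/w19c.png

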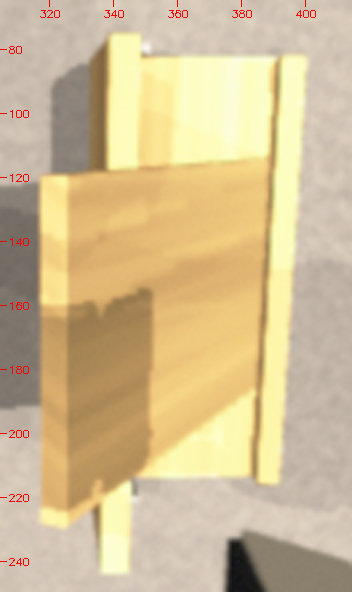

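View pics/s19c.png

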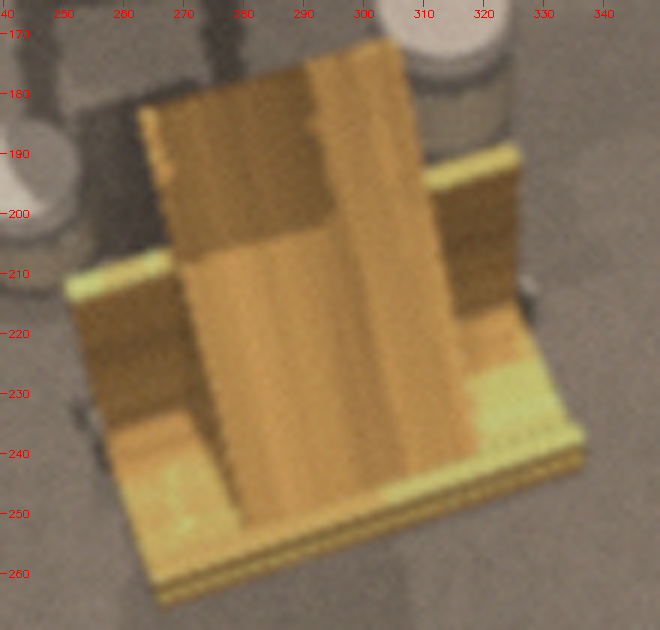

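```bash
python3 - <<'E'
from h import *; from geo import *
W=cam('w19');S=cam('scene')
obs=[(W,(-5,60,230),(317.5,119.5)),(W,(5,60,230),(326,119)),(W,(-5,-60,230),(317.5,228.5)),(W,(5,-60,230),(326.5,228)),(W,(5,60,0),(388.5,114)),(W,(5,-60,0),(384.5,187.5)),
(S,(5,-60,230),(263.5,183.5)),(S,(5,60,230),(304.5,171))]
st=[(W,(-60,110,142),(338.5,76)),(W,(-48,110,142),(348,76)),(W,(32,110,26),(391.5,83)),(W,(44,110,26),(400,83)),(W,(32,-110,26),(384,215)),(W,(44,-110,26),(391.5,216)),(W,(-48,-110,142),(344.5,244)),(W,(-60,-110,142),(335.5,244))]
q,r=fitpose(st,[553,-15,0]);print('stand',q.round(3),abs(r).max())
q=np.array([553.1,-15.4,.016]); Rs=R.from_euler('z',q[2]).as_matrix()
def f(v): # foot x,y,z(stand), theta, yaw rel
    Rb=R.from_euler('ZY',[v[4],-v[3]]).as_matrix()
    return np.concatenate([proj(c,Rs@(Rb@np.array(p)+v[:3])+[q[0],q[1],0])[0]-px for c,p,px in obs])
r=least_squares(f,[28,0,14,.5,0],x_scale=[10,10,10,.1,.1]);v=r.x;print('foot',v[:3].round(1),'lean deg',np.degrees(v[3]),'yaw',v[4],abs(r.fun).max())
o=bot.get_obs();print(o['time'],o['dq'].round(3),o['contact_force'])
E
```

```text
stand [ 5.52652e+02 -1.60590e+01  1.80000e-02] 1.4
foot [26.6  1.3 14.2] lean deg 28.09595169614983 yaw 0.0019005102123435121 1.7993737462586523
23.65 [-0.001  0.007  0.004 -0.001  0.003  0.   ] [ 0.28416697 -0.04240751 -0.98539863]
```

Every check is within tolerance: foot x 26.6, y 1.3, z 14.2 mm, lean 28.1° and yaw 0.002 rad. The arm is at rest and clear, so I'm handing in.

```bash
python3 - <<'E'
from h import *
print(order.close_job())
E
```

```text
the job is handed in; nothing more can be done
None
```

The tin stands upright on the cork mat and the tall board leans on the stand with its foot at the lip; both are released. I handed the job in at about 23.7 s of the 54 s allowed. The hand-in gives no verdict, so what follows are my own last checks.

- **Tin:** I lifted it by the handle, lowered it until the wrist force showed contact, and let go. Its axis measured within about 2 mm of the mat centre, and it looked upright in the camera views.
- **Board:** I pulled it from the rack, set its foot on the base and slid it to the lip until the force showed contact. I then tipped it back between loosely opened fingers until it rested on the panel edge. The final camera fit, in the stand's frame, gave:
  - **Foot:** x 26.6, y 1.3, z 14.2 mm.
  - **Lean:** 28.1° from vertical.
  - **Squareness:** within 0.002 rad of the panel.
- **Everything else:** the last scene picture shows the short board, cans, bowl, carton, jar and brush apparently where they started. I judged this by eye and did not measure it. The gripper was clear of everything, about 200 mm above the board.

No check failed, but two disagreed slightly. The board touched the lip about 2–3 mm further out than my camera estimate of the stand predicted. The final board fit also had errors of up to 1.8 pixels. Both are small next to the tolerances.

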